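# Index the slide tray, clear it and stack the jaw plates

### The job

Pull up the orange spring plunger, draw the steel tray out towards the robot and let the plunger drop into the frontmost slot of the index bar. Then put the worn rubber-edged guard from the tray into the green bin and stack all the blue jaw plates that are there squarely, one on another, in the yellow outline on the tray. Finally, with the plunger pulled up again, slide the tray back and let the plunger drop into the rearmost slot; do not disturb the other parts on the bench.

Things in the scene. Friction and masses are not known exactly. Their poses are not given: they have to be found in the camera images.
- tray (a joint): Travel of the steel slide tray along the unit's rails, m: 0 = pin axis over the rearmost slot (stowed), 0.060 = over the middle slot, 0.120 = over the front slot (loading position); grows as the tray comes towards the robot (the unit's -x). End stops at -0.010 and 0.132, so the stops do not locate the slots. Runs stiffly (about 2.5 N drag) and stays where it is left, if not pinned.
- plunger (a joint): Lift of the spring plunger on the tray, m: 0 = pin fully down in a slot (locks the tray to about +-2 mm); about 0.010 = pin tip riding on top of the index bar between slots; 0.018 = fully pulled up. More than 0.0105 clears the bar. Spring pulls it down with 4 N at 0, 6.7 N at full lift. The rounded pin (10 mm diameter) snaps into a 14 mm long slot when let go within about 3 mm of its centre. May start riding on the bar.
- plunger_knob (a point): Centre (axis, half-way up) of the orange plunger knob, an upright cylinder 26 mm in diameter and 28 mm tall, at the left (+y) side of the tray; clear below it down to the dark housing, whose top is 24 mm below this point with the plunger down. Lifting it pulls the plunger, and with it the tray is drawn along. Its x and y axes are those of the unit (rails along x).
- pile_spot (a point): Centre of the yellow rectangular outline (inside 78 x 54 mm, long side along x) on the tray's flat top, at the height of the tray's surface, 34 mm above the bench. x is along the rails, +x away from the robot at yaw 0. Tray 200 x 170 mm with a 6 mm lip round it; it moves with the tray. The plunger axis is at x = -30, y = +150 mm from here.
- unit: The fixed slide unit: grey base 370 x 280 x 10 mm, two rails, and along its left side the steel index bar (top 28 mm above the bench) with three slots 60 mm apart. Origin on the bench under the middle of the rails; +x away from the robot at yaw 0.
- guard_c (a point): Centre of the worn sheave guard lying on the tray: flat plate 80 x 50 x 12 mm, yellow with a black rubber edge, long side along its x, 0.16 kg.
- bin: Fixed open green bin, outside 110 (x) x 170 (y) x 30 mm high, walls 4 mm, floor about 4 mm thick; origin at the centre of its underside.
- plate1_c (a point): Centre of a blue jaw plate, flat 70 x 46 x 12 mm, long side along its x, about 0.25 kg, all alike and usable either way up; absent in some runs.
- plate2_c (a point): Centre of a blue jaw plate, flat 70 x 46 x 12 mm, long side along its x, about 0.25 kg, all alike and usable either way up; absent in some runs.
- plate3_c (a point): Centre of a blue jaw plate, flat 70 x 46 x 12 mm, long side along its x, about 0.25 kg, all alike and usable either way up; absent in some runs.
- plate4_c (a point): Centre of a blue jaw plate, flat 70 x 46 x 12 mm, long side along its x, about 0.25 kg, all alike and usable either way up; absent in some runs.
- plate5_c (a point): Centre of a blue jaw plate, flat 70 x 46 x 12 mm, long side along its x, about 0.25 kg, all alike and usable either way up; absent in some runs.
- cam: Red enamel tripping cam with a steel hub, 56 x 42 x 24 mm; bystander, origin under the hub.
- tooth_block: Brass ratchet tooth block, 50 x 30 x 25 mm; bystander, origin under its centre.
- key1: Chromed shaft key, 60 x 12 x 12 mm; bystander, origin under its centre.
- key2: Second chromed shaft key, as key1; bystander.
- oil_can: Green can, 64 mm in diameter, 130 mm high; bystander, origin under its centre.
- grease_jar: Grey jar, 70 mm in diameter, 70 mm high; bystander.
- driver: Screwdriver lying down; bystander.

How it is judged (in metres and radians):
On the way, in this order (a step that is already met when the one before it is completed fails the run):
1. the tray is drawn forward and pinned in the front slot (value of joint tray between 0.115 and 0.125 m and value of joint plunger below 0.003 m), for 0.3 s.
2. with the tray pinned in front, the guard is in the bin and every jaw plate is in the pile (all of step 1 and x of guard_c in the frame of bin between -0.05 and 0.05 m and y of guard_c in the frame of bin between -0.08 and 0.08 m and z of guard_c in the frame of bin below 0.035 m and linear speed of each of guard, plate1, plate2, plate3, plate4, plate5 below 0.02 m/s and horizontal distance between each of plate1_c, plate2_c, plate3_c, plate4_c, plate5_c and pile_spot below 0.012 m and angle between the x axis of each of plate1_c, plate2_c, plate3_c, plate4_c, plate5_c and the x axis of pile_spot, either way round below 0.12 rad and (angle between plate1_c's own z axis and vertical below 0.06 rad or angle between plate1_c's own z axis and vertical above 3.08 rad) and z of plate1_c in the frame of pile_spot between 0.002 and 0.059 m and horizontal distance between plate1_c and plate2_c below 0.007 m and horizontal distance between each of plate1_c, plate2_c and plate3_c below 0.007 m and horizontal distance between each of plate1_c, plate2_c, plate3_c and plate4_c below 0.007 m and horizontal distance between each of plate1_c, plate2_c, plate3_c, plate4_c and plate5_c below 0.007 m and (angle between plate2_c's own z axis and vertical below 0.06 rad or angle between plate2_c's own z axis and vertical above 3.08 rad) and z of plate2_c in the frame of pile_spot between 0.002 and 0.059 m and (angle between plate3_c's own z axis and vertical below 0.06 rad or angle between plate3_c's own z axis and vertical above 3.08 rad) and z of plate3_c in the frame of pile_spot between 0.002 and 0.059 m and (angle between plate4_c's own z axis and vertical below 0.06 rad or angle between plate4_c's own z axis and vertical above 3.08 rad) and z of plate4_c in the frame of pile_spot between 0.002 and 0.059 m and (angle between plate5_c's own z axis and vertical below 0.06 rad or angle between plate5_c's own z axis and vertical above 3.08 rad) and z of plate5_c in the frame of pile_spot between 0.002 and 0.059 m), for 0.3 s.
At the end, for the whole second after the job is handed in: Tray pinned in the rearmost slot (travel within 5 mm, plunger lift under 3 mm); guard lying inside the bin; every jaw plate lying flat in one pile on the tray, centres within 12 mm of the outline's centre and within 7 mm of one another, long sides along the outline within 0.12 rad; all at rest (value of joint tray between -0.005 and 0.005 m and value of joint plunger below 0.003 m and x of guard_c in the frame of bin between -0.05 and 0.05 m and y of guard_c in the frame of bin between -0.08 and 0.08 m and z of guard_c in the frame of bin below 0.035 m and linear speed of each of guard, plate1, plate2, plate3, plate4, plate5 below 0.02 m/s and horizontal distance between each of plate1_c, plate2_c, plate3_c, plate4_c, plate5_c and pile_spot below 0.012 m and angle between the x axis of each of plate1_c, plate2_c, plate3_c, plate4_c, plate5_c and the x axis of pile_spot, either way round below 0.12 rad and (angle between plate1_c's own z axis and vertical below 0.06 rad or angle between plate1_c's own z axis and vertical above 3.08 rad) and z of plate1_c in the frame of pile_spot between 0.002 and 0.059 m and horizontal distance between plate1_c and plate2_c below 0.007 m and horizontal distance between each of plate1_c, plate2_c and plate3_c below 0.007 m and horizontal distance between each of plate1_c, plate2_c, plate3_c and plate4_c below 0.007 m and horizontal distance between each of plate1_c, plate2_c, plate3_c, plate4_c and plate5_c below 0.007 m and (angle between plate2_c's own z axis and vertical below 0.06 rad or angle between plate2_c's own z axis and vertical above 3.08 rad) and z of plate2_c in the frame of pile_spot between 0.002 and 0.059 m and (angle between plate3_c's own z axis and vertical below 0.06 rad or angle between plate3_c's own z axis and vertical above 3.08 rad) and z of plate3_c in the frame of pile_spot between 0.002 and 0.059 m and (angle between plate4_c's own z axis and vertical below 0.06 rad or angle between plate4_c's own z axis and vertical above 3.08 rad) and z of plate4_c in the frame of pile_spot between 0.002 and 0.059 m and (angle between plate5_c's own z axis and vertical below 0.06 rad or angle between plate5_c's own z axis and vertical above 3.08 rad) and z of plate5_c in the frame of pile_spot between 0.002 and 0.059 m); the robot touches nothing.
It fails at once if a bystander on the bench is knocked more than 4 cm out of place (distance of any of cam, tooth_block, key1, key2, oil_can, grease_jar, driver from where it was at the start of the episode above 0.04 m).
Of plate1, plate2, plate3, plate4, plate5 only 3 to 5 are there at a start; the rules pass over those that are not, and their reading is None.
At some moment in a run one of plate1, plate2, plate3, plate4, plate5 may be knocked a few centimetres aside while the robot is not near it.
Once in a run the grip may slacken for a moment while it holds something.
It also fails if it takes over 210 s, if anything falls off the work surface, if the arm or the gripper's body presses on something with over 40 N, if the wrist force passes 120 N, or if a joint passes its speed limit or range.

### The arm

A 6-joint arm with a two-finger parallel gripper is mounted at the origin on the work surface. World frame = base frame: x ahead of the robot, y to its left, z up, the work surface at z = 0. Lengths are in mm, angles in rad, forces in N, time in s.
With the tool pointing down it reaches from about 275 to 1000 mm from the base axis. Payload 8.4 kg.
Tool frame: the origin (TCP) lies at the centre of the arm's flange, where the gripper is bolted on; the fingertips stand 173 mm ahead of it and the grasp point (between the pads) lies 155 mm ahead of it; z points along the fingers, y is the direction in which the jaws open and shut (so a half turn about z gives the same grasp; the last joint's range is limited). The gripper opens to 85 mm and grips with 20 to 120 N. Pads are 22 mm wide; open, the fingers measure 114 mm over their backs; the gripper's body (76 mm by 85 mm) begins 54 mm behind the grasp point. The pads swing forward as they close: fully open they stand 13 mm farther back than shut.
Start: joints at [-1.224, 0.353, 1.633, -0, 1.155, -0.002], TCP at [213.606, -587.369, 404.681] pointing down, gripper open.
Joint ranges: [-2.63, 2.63], [-0.92, 2.1], [0.06, 2.66], [-1.3, 4.44], [0, 2.69], [-3.02, 3.02]. Speed limits (rad/s): [2.22, 2.22, 2.79, 3.14, 3.14, 3.14].

### API

Orientations are given as [roll, pitch, yaw] about the fixed x, y, z axes, in that order (R = Rz(yaw) Ry(pitch) Rx(roll)).
In Python, from rig import sense, grab_frame, camera_model, sign_off gives the robot as it stands. The module is installed in compiled form; this text tells all that it offers.
- The arm moves only by the tool step_arm, never from a script. Its argument "commands" is a list of rows, each a list of 3 entries, a list of its own where there are three numbers: the shift along the tool's x, y, z in mm, then the turn about the tool's z in rad, then the opening, from 0 (shut) to 1 (fully open). A call has 1 to 20 rows; each row shifts and turns the pose as measured when the row begins, along the tool's axes as they then stand; what a row does not reach is not made up. A row lasts 1/8 s, in which the tool goes at most 62.5 mm and 10.7 degrees, less where a joint would pass 70% of its speed; a pose out of reach is approached as far as the arm can. A call with a gripper value outside its range is refused whole. The fingers move at their own pace and stop on an object; "force" is the grip in N (left out, the last holds). Time passes only in rows, so rows that do not move let the fingers close. It gives the time, the measured TCP pose, the force and the opening at its end, in the units of the state.
- sense(): the state, without advancing time (a new reading comes with each control period).
- grab_frame(name): name is "scene" or "top" or "wrist"; returns the picture (480x640x3 uint8, blue, green, red); there is no depth.
- camera_model(name): a dict with "fx", "fy", "cx", "cy" (pixels), "R" (3x3) and "t" (3): a world point X has camera coordinates R X + t. Camera axes: x right, y down, z forward; pixel columns grow to the right and rows downward; lengths in mm; the calibration is good to about 2 mm. A picture is of the moment at which its call begins: read the wrist's pose just before it. camera_model takes no time and is no camera call; for the wrist camera it gives the pose at the moment of the call.
- sign_off(): hands the job in, once; it reports no verdict.
The state is a dict: "clock": time; "qpos": joint angles; "qvel": joint speeds; "joint_efforts": joint torques, N m; "eef_pos": TCP position; "tcp_rot": TCP orientation; "contact_force": force on the tool from outside, world axes, zero at the start; "wrist_torque": the same for the moment, N m; "opening": opening from 0.0 (shut) to 1.0 (fully open).
Only numpy, scipy, OpenCV 4.12 (cv2) and the standard library are available. Lean on these libraries where they do the work, as an engineer would, in place of code of your own. Each camera call takes 0.05 s, during which the arm holds its last target. There are 200 camera calls.

## Working session

There is one attempt and no reset: what is moved stays moved. The work goes in short steps, Python scripts to look and compute and a tool call to move; the robot and the scene stay as the last step left them, time stands still between calls to the robot, and variables do not carry over. Pictures are saved under pics/ and viewed, about 12 in all and at most 16, crops included, and the job is handed in when it is done.

Besides the shell and the picture viewer there is one more tool, called after "Emit:" as name([rows], argument=value, ...), one row to a line, values as JSON. step_arm: Moves the arm, as the interface text tells. Its arguments: {"type":"object","properties":{"commands":{"type":"array","items":{"type":"array"}},"force":{"type":"number"}},"required":["commands"]}

```bash
mkdir -p pics; cat > h.py <<'E'
import numpy as np, cv2
from rig import *
from scipy.spatial.transform import Rotation as Rn
def shot(n,f,crop=None,s=1):
    m=camera_model(n); im=grab_frame(n)
    cv2.imwrite('pics/raw_'+f,im); np.savez('pics/'+f+'.npz',**{k:np.array(v) for k,v in m.items()})
    if crop: x0,y0,x1,y1=crop; im=im[y0:y1,x0:x1]
    if s!=1: im=cv2.resize(im,None,fx=s,fy=s,interpolation=cv2.INTER_CUBIC)
    cv2.imwrite('pics/'+f,im); return im
def w(m,u,v,z):
    R=np.array(m['R']);t=np.array(m['t']).ravel()
    d=R.T@np.array([(u-m['cx'])/m['fx'],(v-m['cy'])/m['fy'],1]); c=-R.T@t
    return c+d*(z-c[2])/d[2]
def px(m,X):
    p=np.array(m['R'])@np.array(X)+np.array(m['t']).ravel()
    return np.array([m['fx']*p[0]/p[2]+m['cx'],m['fy']*p[1]/p[2]+m['cy']])
E
python3 - <<'E'
from h import *
s=sense();print(s)
a=shot('scene','a.png');b=shot('top','b.png')
print(camera_model('top'));print(camera_model('wrist'))
E
```

```text
{'clock': 0.0, 'qpos': array([-1.22440475e+00,  3.53660924e-01,  1.63408820e+00,  1.50833337e-05,
        1.15521039e+00, -2.39967979e-03]), 'qvel': array([-0.00077453,  0.00242091,  0.00024461,  0.0006619 ,  0.00192648,
       -0.00098728]), 'joint_efforts': array([-1.89687511e-03, -6.05255771e+01, -3.42065012e+01, -2.03396730e-04,
        9.62781633e-03, -5.79021162e-05]), 'eef_pos': array([ 213.53031019, -587.16238611,  403.97319387]), 'tcp_rot': array([-3.14022583e+00, -1.70710919e-05,  3.48785144e-01]), 'contact_force': array([ 0.68109848, -0.02687249,  0.20820495]), 'wrist_torque': array([-0.07245431,  0.03294755,  0.01209514]), 'opening': 0.9985647194725826}
{'fx': 467.2511788138459, 'fy': 467.2511788138459, 'cx': 314.73176020071855, 'cy': 241.2811090889575, 'R': array([[ 0.00575159, -0.99995322,  0.00777661],
       [-0.98653084, -0.00694536, -0.16342786],
       [ 0.16347423, -0.00673189, -0.98652464]]), 't': array([-110.70680191,  523.65359285,  923.25341288])}
{'fx': 337.9743238655497, 'fy': 337.9743238655497, 'cx': 324.0577593854592, 'cy': 239.9606756622314, 'R': array([[ 0.34168241, -0.93981406, -0.00163183],
       [-0.89401749, -0.32556687,  0.30779693],
       [-0.28980315, -0.10370991, -0.95145068]]), 't': array([-624.77065466,  -41.07492786,  380.27324604])}
```

View pics/b.png

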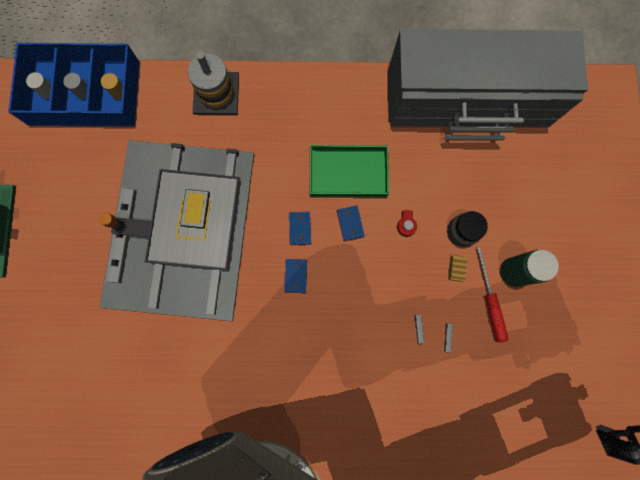

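View pics/a.png

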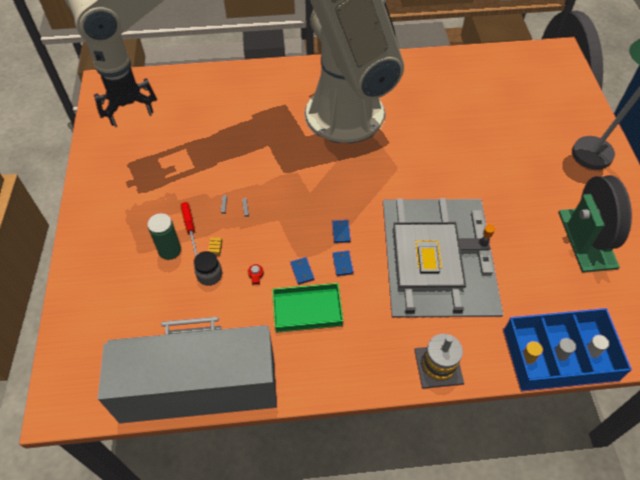

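Top view: knob about (107,220), guard about (195,209) on the tray, three blue plates about (300,228), (350,223), (296,276), bin about (349,171). I'll enlarge the unit and the plates.

```bash
python3 - <<'E'
from h import *
im=cv2.imread('pics/raw_b.png')
a=cv2.resize(im[135:325,95:260],None,fx=3.1,fy=3.1,interpolation=cv2.INTER_CUBIC)
cv2.imwrite('pics/c.png',a)
m=camera_model('top')
hsv=cv2.cvtColor(im,cv2.COLOR_BGR2HSV)
mk=cv2.inRange(hsv,(100,100,60),(125,255,255)); mk[:140]=0
for c in cv2.findContours(mk,0,2)[0]:
    if cv2.contourArea(c)>150:
        P=np.array([w(m,u,v,12)[:2] for u,v in c[:,0].astype(float)],dtype=np.float32)
        r=cv2.minAreaRect(P);print('plate',r, cv2.minAreaRect(c)[0])
for n,(u,v,z) in dict(knob=(107,218,70),c1=(128,141,10),c2=(254,153,10),c3=(235,320,10),c4=(101,306,10),b1=(310,147,30),b2=(387,147,30),b3=(388,196,30),b4=(311,196,30)).items(): print(n,w(m,u,v,z).round())
E
```

```text
plate ((456.2232360839844, -67.09255981445312), (43.34370422363281, 68.31434631347656), 88.02609252929688) (295.34716796875, 275.51513671875)
plate ((559.4390258789062, -75.7027587890625), (67.90681457519531, 42.80741882324219), 0.8250129818916321) (300.0, 227.5)
plate ((570.8656005859375, -183.60633850097656), (68.5735092163086, 44.094608306884766), 13.065276145935059) (350.16009521484375, 222.6937713623047)
knob [565. 313.  70.]
c1 [752. 307.  10.]
c2 [727.  28.  10.]
c3 [363.  57.  10.]
c4 [390. 338.  10.]
b1 [734. -96.  30.]
b2 [ 735. -263.   30.]
b3 [ 626. -263.   30.]
b4 [624. -99.  30.]
```

View pics/c.png

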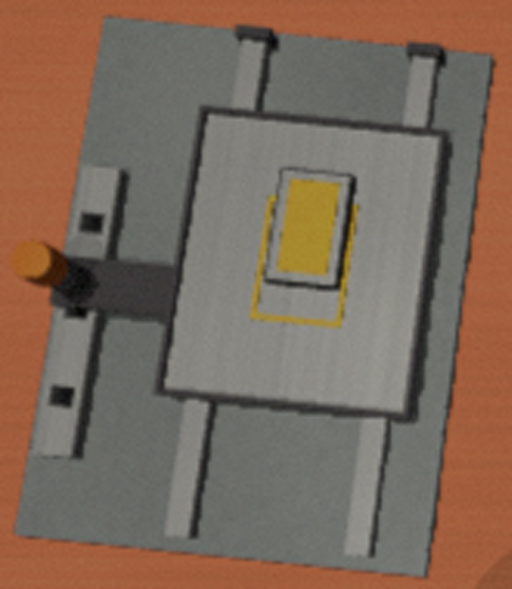

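```bash
python3 - <<'E'
from h import *
m=dict(np.load('pics/b.png.npz')); s=camera_model('scene')
C=lambda u,v,z: w(m,95+u/3.1,135+v/3.1,z)
S=[C(91,222,28),C(61,396,28),C(75,311,28)]; print('slots',S)
d=S[0]-S[1]; yaw=np.arctan2(d[1],d[0]); print('yaw',yaw,np.hypot(*d[:2]))
O=[C(252,317,34),C(341,326,34),C(268,197,34),C(356,205,34)]; pc=np.mean(O,0);print('pile',pc)
T=[C(202,108,40),C(446,132,40),C(412,418,40),C(158,394,40)];tc=np.mean(T,0);print('tray',tc,[np.hypot(*(T[i]-T[i-1])[:2]) for i in range(4)])
y=-.083; R=np.array([[np.cos(y),-np.sin(y)],[np.sin(y),np.cos(y)]])
for c in(pc,tc):
  k=c[:2]+R@[-30,150];print('axis',k, 'rel rear slot in unit',R.T@(k-S[0][:2]))
G=[C(283,168,46),C(355,174,46),C(341,288,46),C(266,281,46)];print('guard',np.mean(G,0),np.arctan2(*(G[0]-G[3])[[1,0]]))
for z in(70,80,90):
  k=C(36,262,z); print(z,k,px(s,k))
E
```

```text
slots [array([598.64347046, 296.94272628,  28.        ]), array([478.74869972, 308.36433493,  28.        ]), array([536.7144791 , 303.28441805,  28.        ])]
yaw -0.09497699147326831 120.43757385109856
pile [571.30291886 148.38165934  34.        ]
tray [570.16881269 146.53835789  40.        ] [np.float64(198.13992900140198), np.float64(168.31942976166735), np.float64(197.21213798067174), np.float64(169.41778217528022)]
axis [553.8419048  300.35242294] rel rear slot in unit [-44.93001523  -0.31630323]
axis [552.70779863 298.50912149] rel rear slot in unit [-45.9073988   -2.24728184]
guard [591.75053933 141.68712051  46.        ] -0.09442386170630845
70 [561.56726225 313.50031967  70.        ] [491.66994085 238.02820825]
80 [559.46149073 309.03174582  80.        ] [490.64017654 235.32338673]
90 [557.3557192  304.56317197  90.        ] [489.60084948 232.59344729]
```

Tray is at about 45 mm travel with the pin riding on the bar (knob axis about (553,300), unit yaw about -0.088). There are three plates. I'm moving above the knob.

Emit:
step_arm([
  [[0, 0, 0], 0.146, 1],
  [[0, 0, 0], 0.146, 1],
  [[0, 0, 0], 0.146, 1],
  [[15, -53, 0], 0, 1],
  [[15, -53, 0], 0, 1],
  [[15, -53, 0], 0, 1],
  [[15, -53, 0], 0, 1],
  [[15, -53, 0], 0, 1],
  [[15, -53, 0], 0, 1],
  [[15, -53, 0], 0, 1],
  [[15, -53, 0], 0, 1],
  [[15, -53, 0], 0, 1],
  [[15, -53, 0], 0, 1],
  [[15, -53, 0], 0, 1],
  [[15, -53, 0], 0, 1],
  [[15, -53, 0], 0, 1],
  [[15, -53, 0], 0, 1],
  [[15, -53, 0], 0, 1],
  [[15, -53, 0], 0, 1],
  [[15, -53, 0], 0, 1],
], force=60)

```text
clock: 2.6
eef_pos: [568.7, 308.0, 402.8]
tcp_rot: [-3.139, 0.001, -0.109]
contact_force: [0.7, -0.5, -0.3]
opening: 1.003
```

```bash
cat >> h.py <<'E'
def go(x,y,z,yaw):
    """print tool-frame shift to bring the grasp point to x,y,z and the turn"""
    s=sense();R=Rn.from_euler('xyz',s['tcp_rot']).as_matrix();g=s['eef_pos']+155*R[:,2]
    dy=yaw-s['tcp_rot'][2]; dy=(dy+np.pi/2)%np.pi-np.pi/2
    d=np.array([x,y,z])-g
    print('t',round(s['clock'],2),'grasp',g.round(1),'rot',s['tcp_rot'].round(3),'q6',s['qpos'][5].round(2),'F',s['contact_force'].round(1),'op',round(s['opening'],3))
    print('shift now',(R.T@d).round(1),'turn(tool z)',round(-dy,3),' shift after turn', (Rn.from_euler('xyz',[np.pi,0,s['tcp_rot'][2]+dy]).as_matrix().T@d).round(1))
E
python3 - <<'E'
from h import *
go(553,299.5,150,-.088)
E
```

```text
t 2.6 grasp [568.6 308.5 247.8] rot [-3.139e+00  1.000e-03 -1.090e-01] q6 2.17 F [ 0.7 -0.5 -0.3] op 1.003
shift now [-14.4  10.9  97.8] turn(tool z) -0.021  shift after turn [-14.7  10.3  97.8]
```

Emit:
step_arm([
  [[-15, 10, 30], -0.021, 1],
  [[0, 0, 34], 0, 1],
  [[0, 0, 34], 0, 1],
  [[0, 0, 0], 0, 1],
])

```text
clock: 3.1
eef_pos: [553.0, 304.6, 300.9]
tcp_rot: [-3.138, 0.002, -0.083]
contact_force: [-0.6, 0.4, 0.8]
opening: 0.999
```

```bash
python3 - <<'E'
from h import *
shot('wrist','d.png')
m=camera_model('wrist')
print(px(m,[553,299.5,100]),px(m,[553,299.5,72]))
go(553,299.5,88,-.088)
E
```

```text
[334.19450563 279.3155815 ] [333.16346873 260.89176989]
t 3.15 grasp [553.9 305.8 147.7] rot [-3.137e+00 -1.000e-03 -8.300e-02] q6 2.15 F [-0.7  0.6  0.3] op 1.003
shift now [-0.5  6.6 59.7] turn(tool z) 0.005  shift after turn [-0.4  6.3 59.7]
```

View pics/d.png

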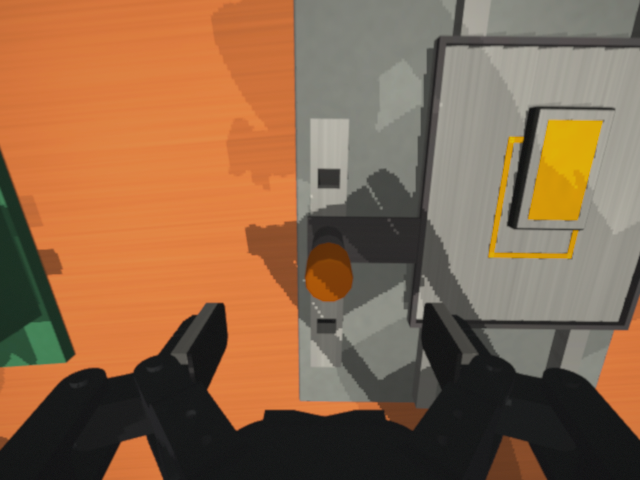

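Knob top about (329,276); visible slots at (328,178) and (326,326). The middle one is hidden under the housing.

```bash
python3 - <<'E'
from h import *
m=dict(np.load('pics/d.png.npz'))
a=w(m,328.5,178,28);b=w(m,326.5,326,28);print(a,b,np.hypot(*(a-b)[:2]))
for z in(94,100,106):print(z,w(m,329,276,z))
print('bottom of knob stem at housing?',w(m,328,238,52))
O=[w(m,u,v,34) for u,v in((492,257),(573,257),(512,138))];print(O)
go(555,301.5,88,-.086)
E
```

```text
[598.29133435 297.70924935  28.        ] [478.12825227 308.84896208  28.        ] 120.67833068167081
94 [552.07622449 301.67062589  94.        ]
100 [554.75806222 301.52264899 100.        ]
106 [557.43989994 301.37467208 106.        ]
bottom of knob stem at housing? [561.32225972 301.18583824  52.        ]
[array([530.77224185, 180.78908265,  34.        ]), array([525.86474531, 120.74757065,  34.        ]), array([615.44026281, 173.45977793,  34.        ])]
t 3.15 grasp [553.9 305.8 147.7] rot [-3.137e+00 -1.000e-03 -8.300e-02] q6 2.15 F [-0.7  0.6  0.3] op 1.003
shift now [ 1.4  4.5 59.7] turn(tool z) 0.003  shift after turn [ 1.4  4.2 59.7]
```

Emit:
step_arm([
  [[1, 4, 30], 0.004, 1],
  [[0, 0, 29], 0, 1],
  [[0, 0, 0], 0, 1],
  [[0, 0, 0], 0, 0],
  [[0, 0, 0], 0, 0],
  [[0, 0, 0], 0, 0],
  [[0, 0, 0], 0, 0],
  [[0, 0, 0], 0, 0],
  [[0, 0, 0], 0, 0],
  [[0, 0, 0], 0, 0],
])

```text
clock: 4.4
eef_pos: [558.6, 301.0, 254.4]
tcp_rot: [-3.133, -0.013, -0.087]
contact_force: [0.0, -1.8, -2.9]
opening: 0.284
```

```bash
python3 - <<'E'
from h import *
go(478.4,308.7,95,-.09)
E
```

```text
t 4.4 grasp [560.7 302.2  99.4] rot [-3.133 -0.013 -0.087] q6 2.15 F [ 0.  -1.8 -2.9] op 0.284
shift now [-82.6   0.7   3.4] turn(tool z) 0.003  shift after turn [-82.5   0.9   4.4]
```

```bash
python3 - <<'E'
from h import *
print(sense()['contact_force'],sense()['eef_pos'],sense()['qvel'].round(4))
shot('scene','e.png',(420,180,540,280),5)
go(478.4,308.7,95,-.09)
E
```

```text
[ 7.22286434e-05 -1.82412858e+00 -2.86013493e+00] [558.57593904 300.99759826 254.41622013] [-0.0006  0.001   0.0001  0.0006 -0.0004 -0.0001]
t 4.45 grasp [560.7 302.2  99.4] rot [-3.133 -0.013 -0.087] q6 2.15 F [ 0.  -0.3 -2.7] op 0.289
shift now [-82.6   0.7   3.4] turn(tool z) 0.003  shift after turn [-82.5   0.9   4.4]
```

View pics/e.png

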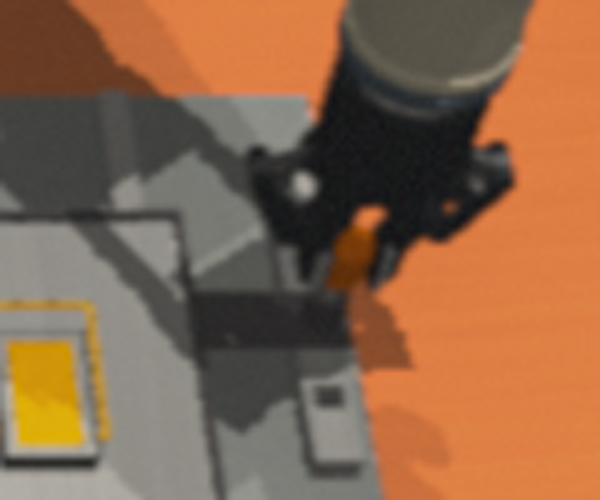

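Fingers hold the knob. Lifting a little.

Emit:
step_arm([
  [[0, 0, -3], 0, 0],
  [[0, 0, -2], 0, 0],
  [[0, 0, 0], 0, 0],
])

```text
clock: 4.82
eef_pos: [558.5, 301.0, 258.9]
tcp_rot: [-3.133, -0.013, -0.086]
contact_force: [1.8, -0.6, -6.4]
opening: 0.28
```

```bash
python3 - <<'E'
from h import *
go(484,308.7,105,-.09)
m=camera_model('wrist');print(px(m,[554.3,299.2,90]))
shot('wrist','f.png')
E
```

```text
t 4.83 grasp [560.6 302.2 104. ] rot [-3.133 -0.013 -0.086] q6 2.15 F [ 1.8 -0.6 -6.4] op 0.28
shift now [-76.8   0.1  -2. ] turn(tool z) 0.004  shift after turn [-76.9   0.4  -1. ]
[329.92078142 320.97480449]
```

View pics/f.png

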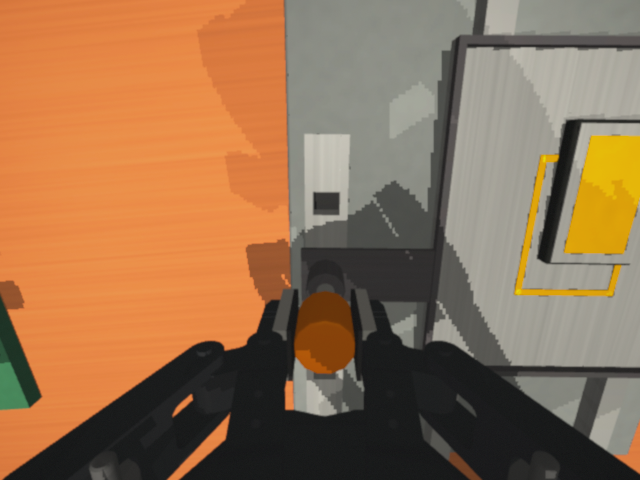

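Knob is held between the pads (top about (326,333)); outline's front corners are at (518,293) and (614,295). Spring pull reads 6.4 N, so the plunger is lifted.

```bash
cat >> h.py <<'E'
def travel(m,bl,br,rear=(598.4,297.4),yaw=-.09):
    """front outline corners (outer) -> plunger travel"""
    R=Rn.from_euler('z',yaw).as_matrix()[:2,:2]
    f=(w(m,*bl,34)+w(m,*br,34))[:2]/2
    c=f+R@[41,0]; k=c+R@[-30,150]
    print('front mid',f.round(1),'pile',c.round(1),'axis',k.round(1),'travel',(-(R.T@(k-np.array(rear)))).round(1)); return c,k
E
python3 - <<'E'
from h import *
travel(dict(np.load('pics/d.png.npz')),(491,258),(573,258))
m=dict(np.load('pics/f.png.npz'))
travel(m,(517,294),(614,296))
a=w(m,326,203,28);print('rear slot',a)
for z in(105,110):print(w(m,326,333,z))
E
```

```text
front mid [527.5 151.1] pile [568.4 147.4] axis [552.  299.5] travel [46.4  2.1]
front mid [527.6 151.4] pile [568.4 147.7] axis [552.  299.8] travel [46.4  1.8]
rear slot [597.98915904 297.53855281  28.        ]
[557.60921572 300.70117474 105.        ]
[560.79411246 300.41325706 110.        ]
```

Emit:
step_arm([
  [[-8, 0, 0], 0, 0],
  [[-12, 0, 0], 0, 0],
  [[-12, 0, 0], 0, 0],
  [[-12, 0, 0], 0, 0],
  [[-12, 0, 0], 0, 0],
  [[-8, 0, 0], 0, 0],
  [[0, 0, 0], 0, 0],
  [[0, 0, 0], 0, 0],
])

```text
clock: 5.88
eef_pos: [490.0, 307.4, 258.2]
tcp_rot: [-3.132, -0.013, -0.086]
contact_force: [3.2, -0.2, -7.4]
opening: 0.282
```

```bash
python3 - <<'E'
from h import *
go(485.9,308.95,104,-.09)
E
```

```text
t 5.88 grasp [492.2 308.7 103.3] rot [-3.132 -0.013 -0.086] q6 2.21 F [ 3.2 -0.2 -7.4] op 0.282
shift now [-6.3  0.2 -0.8] turn(tool z) 0.004  shift after turn [-6.3  0.3 -0.7]
```

Emit:
step_arm([
  [[-6, 0, 0], 0, 0],
  [[-1, 0, 0], 0, 0],
  [[0, 0, 0], 0, 0],
])

```text
clock: 6.25
eef_pos: [483.3, 307.9, 258.2]
tcp_rot: [-3.132, -0.014, -0.086]
contact_force: [1.9, 0.7, -5.5]
opening: 0.287
```

```bash
python3 - <<'E'
from h import *
go(485.9,308.95,104,-.09)
shot('wrist','g.png')
E
```

```text
t 6.25 grasp [485.6 309.2 103.2] rot [-3.132 -0.014 -0.086] q6 2.22 F [ 1.9  0.7 -5.5] op 0.287
shift now [ 0.3  0.3 -0.8] turn(tool z) 0.004  shift after turn [ 0.3  0.3 -0.8]
```

View pics/g.png

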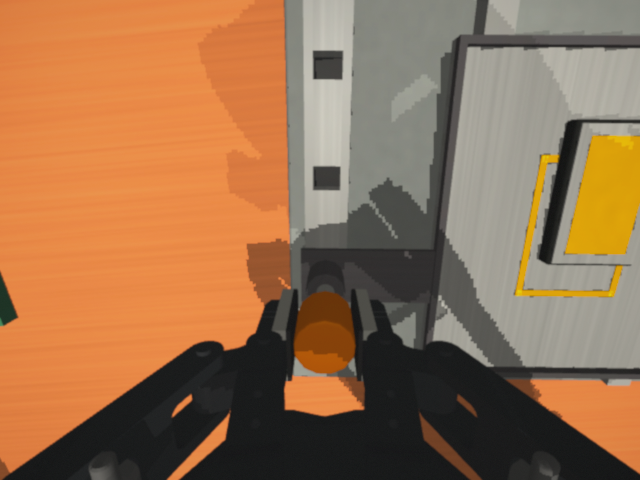

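```bash
python3 - <<'E'
from h import *
m=dict(np.load('pics/g.png.npz'))
a=w(m,328,65,28);b=w(m,326.5,178,28);print(a,b,np.hypot(*(a-b)[:2]))
travel(m,(517,294),(614,296),a[:2],-.09)
E
```

```text
[597.72496513 297.27206521  28.        ] [538.04535418 303.11136384  28.        ] 59.96460099567998
front mid [453.3 159.3] pile [494.1 155.6] axis [477.7 307.7] travel [120.5   0.4]
```

Travel about 120. Lower slightly and release.

Emit:
step_arm([
  [[0, 0, 2], 0, 0],
  [[0, 0, 2], 0, 0],
  [[0, 0, 2], 0, 0],
  [[0, 0, 2], 0, 0],
  [[0, 0, 0], 0, 0],
  [[0, 0, 0], 0, 1],
  [[0, 0, 0], 0, 1],
  [[0, 0, 0], 0, 1],
  [[0, 0, 0], 0, 1],
  [[0, 0, 0], 0, 1],
])

```text
clock: 7.55
eef_pos: [483.8, 308.1, 250.9]
tcp_rot: [-3.131, -0.015, -0.087]
contact_force: [0.4, 0.2, 0.9]
opening: 0.999
```

Emit:
step_arm([
  [[0, 0, -20], 0, 1],
  [[0, 0, -30], 0, 1],
  [[0, 0, 0], 0, 1],
])

```text
clock: 7.92
eef_pos: [482.9, 307.6, 301.7]
tcp_rot: [-3.132, -0.014, -0.086]
contact_force: [0.0, 0.0, -0.3]
opening: 0.997
```

```bash
python3 - <<'E'
from h import *
shot('wrist','i.png')
m=camera_model('wrist')
for z in(90,80):print(z,px(m,[478,308.2,z+14 if 0 else z]))
go(485.9,308.95,104,-.09)
E
```

```text
90 [324.53474836 284.15584457]
80 [324.6533719  277.26992267]
t 7.97 grasp [484.4 308.4 145.4] rot [-3.133 -0.012 -0.086] q6 2.22 F [ 0.  -0.3  0.3] op 1.004
shift now [ 0.9 -0.3 41.5] turn(tool z) 0.004  shift after turn [ 1.4 -0.7 41.4]
```

View pics/i.png

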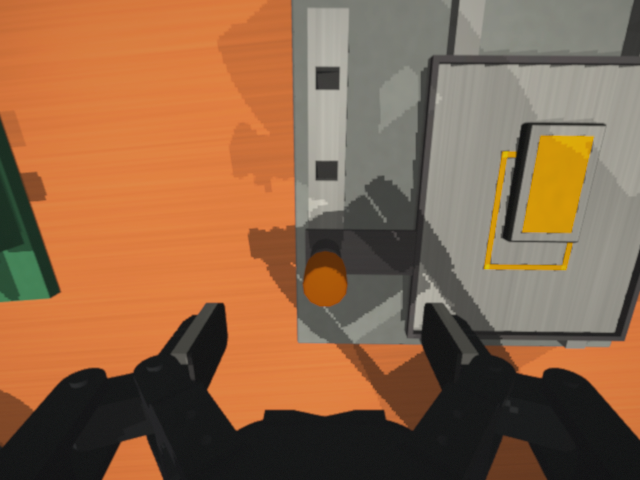

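```bash
python3 - <<'E'
from h import *
for f in('d.png','i.png'):
    im=cv2.imread('pics/raw_'+f);m=dict(np.load('pics/'+f+'.npz'))
    h=cv2.cvtColor(im,cv2.COLOR_BGR2HSV)
    k=cv2.inRange(h,(8,200,80),(16,255,255));
    sub=np.zeros_like(k);sub[240:315,303:352]=k[240:315,303:352]
    rows=[(r,np.ptp(np.where(sub[r])[0])+1,np.where(sub[r])[0].mean()) for r in range(245,312,4) if sub[r].any()]
    print(f,[(r,int(a),round(b,1)) for r,a,b in rows], np.where(sub.any(1))[0][[0,-1]])
    C=-m['R'].T@m['t'].ravel();print(C)
E
```

```text
d.png [(245, 20, np.float64(328.5)), (249, 30, np.float64(328.5)), (253, 36, np.float64(328.5)), (257, 39, np.float64(328.0)), (261, 41, np.float64(328.0)), (265, 43, np.float64(328.0)), (269, 44, np.float64(328.5)), (273, 46, np.float64(328.5)), (277, 46, np.float64(328.5)), (281, 46, np.float64(328.5)), (285, 45, np.float64(328.0)), (289, 41, np.float64(328.0)), (293, 35, np.float64(328.0)), (297, 26, np.float64(328.5))] [243 300]
[630.82855117 297.32527506 270.19036211]
i.png [(253, 16, np.float64(324.5)), (257, 27, np.float64(325.0)), (261, 34, np.float64(324.5)), (265, 37, np.float64(325.0)), (269, 39, np.float64(325.0)), (273, 41, np.float64(325.0)), (277, 41, np.float64(325.0)), (281, 43, np.float64(325.0)), (285, 44, np.float64(324.5)), (289, 42, np.float64(324.5)), (293, 41, np.float64(325.0)), (297, 35, np.float64(325.0)), (301, 28, np.float64(324.5)), (305, 12, np.float64(324.5))] [252 305]
[561.28312948 300.10829285 272.20163916]
```

```bash
python3 - <<'E'
from h import *
m=dict(np.load('pics/i.png.npz'))
travel(m,(486,269),(567,270))
im=cv2.imread('pics/raw_i.png');h=cv2.cvtColor(im,cv2.COLOR_BGR2HSV)
k=cv2.inRange(h,(20,180,120),(30,255,255));k[:100]=0
cs=sorted(cv2.findContours(k,0,2)[0],key=cv2.contourArea)
c=cs[-1];P=np.array([w(m,u,v,46)[:2] for u,v in c[:,0].astype(float)],dtype=np.float32);print(cv2.minAreaRect(P),c[:,0].min(0),c[:,0].max(0))
G=[w(m,*p,46) for p in((530,124),(606,125),(578,242),(507,241))];print(np.array(G).round(1))
go(517,148.4,120,-.09)
E
```

```text
front mid [452.3 158.9] pile [493.2 155.2] axis [476.8 307.3] travel [122.    1.1]
((516.4839477539062, 151.84097290039062), (33.9415168762207, 63.502662658691406), 84.420166015625) [522 136] [592 232]
[[557.3 172.5  46. ]
 [552.5 125.1  46. ]
 [475.7 132.3  46. ]
 [480.5 181.3  46. ]]
t 7.97 grasp [484.4 308.4 145.4] rot [-3.133 -0.012 -0.086] q6 2.22 F [ 0.  -0.3  0.3] op 1.004
shift now [ 46.  156.8  24.7] turn(tool z) 0.004  shift after turn [ 46.8 156.4  25.4]
```

Emit:
step_arm([
  [[11, 38, 0], 0.004, 1],
  [[11, 38, 0], 0, 1],
  [[11, 38, 0], 0, 1],
  [[11, 38, 0], 0, 1],
  [[0, 0, 25], 0, 1],
  [[0, 0, 0], 0, 1],
])

```text
clock: 8.72
eef_pos: [511.7, 147.0, 268.4]
tcp_rot: [-3.136, -0.005, -0.089]
contact_force: [0.0, -0.2, 0.4]
opening: 0.999
```

```bash
python3 - <<'E'
from h import *
go(516.5,151.5,53,-.095)
E
```

```text
t 8.72 grasp [512.6 147.7 113.5] rot [-3.136 -0.005 -0.089] q6 1.93 F [ 0.  -0.2  0.4] op 0.999
shift now [ 3.2 -3.8 60.5] turn(tool z) 0.006  shift after turn [ 3.5 -4.1 60.5]
```

Emit:
step_arm([
  [[3, -4, 25], 0.006, 1],
  [[0, 0, 25], 0, 1],
  [[0, 0, 10], 0, 1],
  [[0, 0, 0], 0, 1],
  [[0, 0, 0], 0, 0.2],
  [[0, 0, 0], 0, 0.2],
  [[0, 0, 0], 0, 0.2],
  [[0, 0, 0], 0, 0.2],
  [[0, 0, 0], 0, 0.2],
  [[0, 0, 0], 0, 0.2],
])

```text
clock: 9.98
eef_pos: [516.6, 152.9, 210.6]
tcp_rot: [-3.135, -0.009, -0.093]
contact_force: [-0.0, -0.2, -1.5]
opening: 0.56
```

Emit:
step_arm([
  [[0, 0, -10], 0, 0.2],
  [[0, 0, -20], 0, 0.2],
  [[0, 0, -30], 0, 0.2],
  [[0, 0, -20], 0, 0.2],
  [[0, 0, 0], 0, 0.2],
])

```text
clock: 10.6
eef_pos: [515.7, 152.3, 294.6]
tcp_rot: [-3.135, -0.009, -0.094]
contact_force: [0.0, 0.6, -2.3]
opening: 0.564
```

```bash
python3 - <<'E'
from h import *
go(680,-180,110,-.0)
E
```

```text
t 10.6 grasp [517.2 153.3 139.6] rot [-3.135 -0.009 -0.094] q6 1.95 F [ 0.   0.6 -2.3] op 0.564
shift now [193.  316.8  29.1] turn(tool z) -0.094  shift after turn [162.8 333.3  29.6]
```

Emit:
step_arm([
  [[15, 30, 0], -0.1, 0.2],
  [[18, 38, 0], 0, 0.2],
  [[18, 38, 0], 0, 0.2],
  [[18, 38, 0], 0, 0.2],
  [[18, 38, 0], 0, 0.2],
  [[18, 38, 0], 0, 0.2],
  [[18, 38, 0], 0, 0.2],
  [[18, 38, 0], 0, 0.2],
  [[18, 38, 0], 0, 0.2],
  [[0, 0, 20], 0, 0.2],
  [[0, 0, 0], 0, 0.2],
])

```text
clock: 11.98
eef_pos: [676.3, -191.2, 262.1]
tcp_rot: [-3.133, 0.002, 0.011]
contact_force: [-0.9, -0.3, -1.2]
opening: 0.562
```

```bash
python3 - <<'E'
from h import *
go(680,-180,34,.01)
shot('wrist','j.png')
m=camera_model('wrist');print([px(m,p).round() for p in([734,-96,30],[735,-263,30],[626,-263,30],[624,-99,30])])
E
```

```text
t 11.97 grasp [ 675.9 -189.9  107.1] rot [-3.133e+00  2.000e-03  1.100e-02] q6 1.27 F [-0.9 -0.3 -1.2] op 0.562
shift now [ 4.3 -9.3 73.2] turn(tool z) 0.001  shift after turn [ 4.2 -9.9 73.1]
[array([166., 166.]), array([449., 168.]), array([429., 329.]), array([191., 328.])]
```

View pics/j.png

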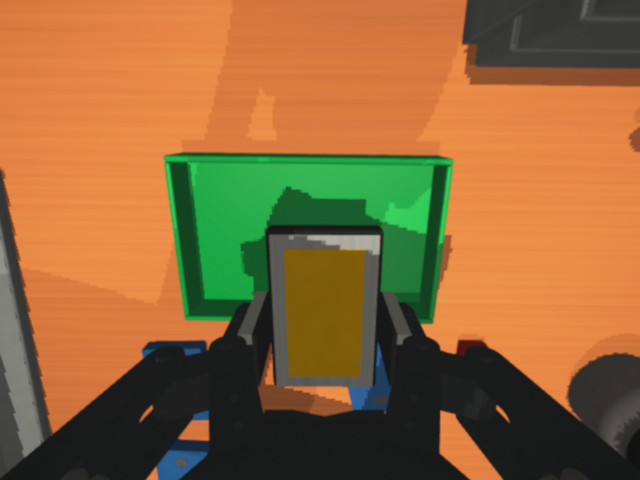

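Guard held squarely; bin rim at (166..451, 156..320), about 4 mm further than estimated.

Emit:
step_arm([
  [[7, -10, 20], 0, 0.2],
  [[0, 0, 25], 0, 0.2],
  [[0, 0, 20], 0, 0.2],
  [[0, 0, 6], 0, 0.2],
  [[0, 0, 0], 0, 1],
  [[0, 0, 0], 0, 1],
  [[0, 0, 0], 0, 1],
  [[0, 0, 0], 0, 1],
])

```text
clock: 13.02
eef_pos: [685.8, -175.3, 191.5]
tcp_rot: [-3.134, -0.004, 0.015]
contact_force: [-1.1, -0.4, -0.1]
opening: 0.999
```

Emit:
step_arm([
  [[0, 0, -20], 0, 1],
  [[0, 0, -40], 0, 1],
  [[0, 0, -40], 0, 1],
  [[-20, 0, 0], 0, 1],
  [[-40, 0, 0], 0, 1],
  [[0, 0, 0], 0, 1],
])

```text
clock: 13.78
eef_pos: [624.9, -177.7, 303.8]
tcp_rot: [-3.137, -0.013, 0.015]
contact_force: [-0.1, -0.1, 0.6]
opening: 0.995
```

```bash
python3 - <<'E'
from h import *
go(559.5,-75.7,100,.0144)
shot('wrist','k.png')
m=camera_model('wrist')
b=cv2.imread('pics/raw_k.png')
hsv=cv2.cvtColor(b,cv2.COLOR_BGR2HSV)
mk=cv2.inRange(hsv,(100,100,60),(125,255,255))
for c in cv2.findContours(mk,0,2)[0]:
    if cv2.contourArea(c)>300:
        P=np.array([w(m,u,v,12)[:2] for u,v in c[:,0].astype(float)],dtype=np.float32);print(cv2.minAreaRect(P))
# top
im=shot('top','kt.png'); m=camera_model('top'); hsv=cv2.cvtColor(im,cv2.COLOR_BGR2HSV)
mk=cv2.inRange(hsv,(100,100,60),(125,255,255)); mk[:140]=0
for c in cv2.findContours(mk,0,2)[0]:
    if cv2.contourArea(c)>100:
        P=np.array([w(m,u,v,12)[:2] for u,v in c[:,0].astype(float)],dtype=np.float32);print('top',cv2.minAreaRect(P))
E
```

```text
t 13.78 grasp [ 626.9 -176.9  148.8] rot [-3.137 -0.013  0.015] q6 1.27 F [-0.1 -0.1  0.6] op 0.995
shift now [ -66.5 -102.    48.4] turn(tool z) 0.001  shift after turn [ -66.  -102.2   48.8]
((465.9629821777344, -79.83164978027344), (21.739946365356445, 56.92607879638672), 88.07523345947266)
((562.927490234375, -75.40437316894531), (69.10877990722656, 45.62755584716797), 2.8358314037323)
((573.109375, -230.91490173339844), (69.69379425048828, 44.23299026489258), 12.625527381896973)
```

View pics/k.png

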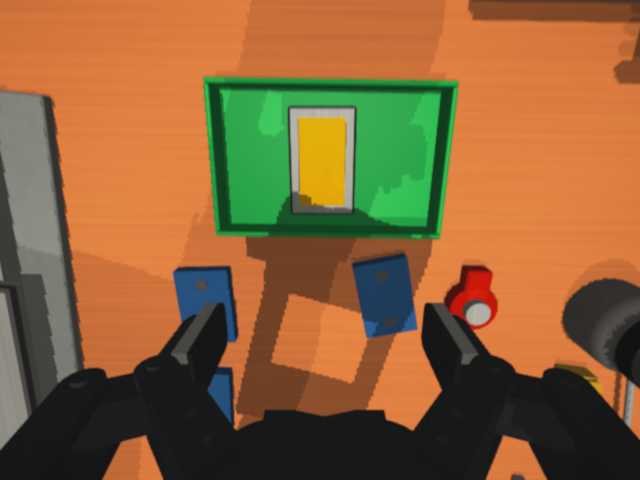

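Guard lies in the middle of the bin (322,160). The right-hand plate has been knocked aside to about (385,296), beside the red cam. I'll fetch the plate at (205,300) first.

Emit:
step_arm([
  [[-16, -26, 0], 0, 1],
  [[-16, -26, 0], 0, 1],
  [[-16, -26, 0], 0, 1],
  [[-16, -24, 0], 0, 1],
  [[0, 0, 30], 0, 1],
  [[0, 0, 0], 0, 1],
])

```text
clock: 14.62
eef_pos: [567.7, -73.7, 276.6]
tcp_rot: [-3.139, -0.025, 0.016]
contact_force: [-0.2, -0.5, -1.0]
opening: 1.002
```

```bash
cat >> h.py <<'E'
def blue(f,z,cam='wrist',amin=300,look=True):
    if look: shot(cam,f)
    im=cv2.imread('pics/raw_'+f);m=dict(np.load('pics/'+f+'.npz'))
    hsv=cv2.cvtColor(im,cv2.COLOR_BGR2HSV); mk=cv2.inRange(hsv,(100,90,40),(128,255,255))
    if cam=='top': mk[:140]=0
    for c in cv2.findContours(mk,0,2)[0]:
        if cv2.contourArea(c)>amin:
            P=np.array([w(m,u,v,z)[:2] for u,v in c[:,0].astype(float)],dtype=np.float32)
            r=cv2.minAreaRect(P);b=cv2.boxPoints(r);e=[b[1]-b[0],b[2]-b[1]];e=max(e,key=lambda q:np.hypot(*q))
            print(cam,'c',np.round(r[0],1),'size',np.round(sorted(r[1]),1),'yaw',round((np.arctan2(e[1],e[0])+np.pi/2)%np.pi-np.pi/2,3),'px',cv2.boundingRect(c))
E
python3 - <<'E'
from h import *
go(561.2,-75.5,18.5,.03)
blue('l.png',12)
blue('lt.png',12,'top',100)
E
```

```text
t 14.62 grasp [571.6 -73.2 121.6] rot [-3.139 -0.025  0.016] q6 1.42 F [-0.2 -0.5 -1. ] op 1.002
shift now [-13.1   2.4 102.8] turn(tool z) -0.014  shift after turn [-10.5   1.9 103.1]
wrist c [458.7 -66.6] size [44.8 75.9] yaw -0.029 px (286, 336, 57, 79)
wrist c [559.8 -74.2] size [44.4 70.4] yaw 0.047 px (292, 215, 63, 91)
wrist c [ 570.9 -228. ] size [48.9 71.2] yaw 0.223 px (498, 200, 71, 100)
top c [ 569.9 -230.5] size [44.7 68.9] yaw 0.224 px (359, 207, 27, 34)
```

Emit:
step_arm([
  [[-13, 1, 25], -0.03, 1],
  [[0, 0, 30], 0, 1],
  [[0, 0, 25], 0, 1],
  [[0, 0, 0], 0, 1],
])

```text
clock: 15.22
eef_pos: [562.8, -77.0, 201.7]
tcp_rot: [3.141, -0.039, 0.044]
contact_force: [-0.5, 0.9, -0.1]
opening: 0.999
```

```bash
python3 - <<'E'
from h import *
go(560,-74.3,18.5,.047)
E
```

```text
t 15.22 grasp [568.8 -76.8  46.8] rot [ 3.141 -0.039  0.044] q6 1.38 F [-0.5  0.9 -0.1] op 0.999
shift now [-9.7 -2.9 28. ] turn(tool z) -0.003  shift after turn [-8.6 -2.9 28.3]
```

Emit:
step_arm([
  [[-5, -1, 8], 0, 1],
  [[-4, -2, 8], 0, 1],
  [[0, 0, 7], 0, 1],
  [[0, 0, 5], 0, 1],
  [[0, 0, 0], 0, 1],
])

```text
clock: 15.85
eef_pos: [556.1, -74.7, 175.0]
tcp_rot: [3.14, -0.044, 0.044]
contact_force: [0.2, 0.2, 0.9]
opening: 1.0
```

```bash
python3 - <<'E'
from h import *
go(560,-74.3,18.5,.047)
E
```

```text
t 15.85 grasp [562.9 -74.6  20.1] rot [ 3.14  -0.044  0.044] q6 1.38 F [0.2 0.2 0.9] op 1.0
shift now [-2.9 -0.5  1.5] turn(tool z) -0.003  shift after turn [-2.8 -0.5  1.6]
```

Emit:
step_arm([
  [[-3, 0, 1], 0, 1],
  [[0, 0, 0], 0, 0.2],
  [[0, 0, 0], 0, 0.2],
  [[0, 0, 0], 0, 0.2],
  [[0, 0, 0], 0, 0.2],
  [[0, 0, 0], 0, 0.2],
  [[0, 0, 0], 0, 0.2],
  [[0, 0, -10], 0, 0.2],
  [[0, 0, -20], 0, 0.2],
  [[0, 0, -30], 0, 0.2],
  [[0, 0, -30], 0, 0.2],
  [[0, 0, -20], 0, 0.2],
  [[0, 0, 0], 0, 0.2],
])

```text
clock: 17.48
eef_pos: [547.4, -74.8, 288.9]
tcp_rot: [3.14, -0.042, 0.044]
contact_force: [0.3, -0.9, -3.5]
opening: 0.517
```

```bash
python3 - <<'E'
from h import *
go(530,50,125,-.09)
E
```

```text
t 17.48 grasp [553.9 -74.7 134.1] rot [ 3.14  -0.042  0.044] q6 1.38 F [ 0.3 -0.9 -3.5] op 0.517
shift now [ -18.7 -125.7    8.1] turn(tool z) 0.134  shift after turn [ -35.  -122.1    9.1]
```

Emit:
step_arm([
  [[40, -10, 0], 0.03, 0.2],
  [[40, -10, 0], 0.03, 0.2],
  [[20, -10, 0], 0.03, 0.2],
  [[0, 0, 0], 0, 0.2],
])

```text
clock: 17.98
eef_pos: [647.5, -42.1, 289.3]
tcp_rot: [-3.139, -0.037, -0.049]
contact_force: [-0.1, 0.0, -3.4]
opening: 0.519
```

Emit:
step_arm([
  [[-10, -30, 0], 0.02, 0.2],
  [[-10, -30, 0], 0.02, 0.2],
  [[-10, -30, 0], 0, 0.2],
  [[-10, -30, 0], 0, 0.2],
  [[-10, -10, 0], 0, 0.2],
  [[0, 0, 0], 0, 0.2],
])

```text
clock: 18.73
eef_pos: [599.8, 91.6, 282.0]
tcp_rot: [-3.141, -0.025, -0.089]
contact_force: [0.4, -0.2, -3.1]
opening: 0.518
```

```bash
python3 - <<'E'
from h import *
go(494,155.4,110,-.09)
E
```

```text
t 18.73 grasp [603.7  91.3 127. ] rot [-3.141 -0.025 -0.089] q6 1.81 F [ 0.4 -0.2 -3.1] op 0.518
shift now [-115.3  -54.1   14.2] turn(tool z) 0.001  shift after turn [-115.  -54.   17.]
```

Emit:
step_arm([
  [[-25, 3, 0], 0, 0.2],
  [[-25, 3, 0], 0, 0.2],
  [[-25, 3, 0], 0, 0.2],
  [[-25, 3, 0], 0, 0.2],
  [[-25, 3, 0], 0, 0.2],
  [[-10, 3, 0], 0, 0.2],
  [[0, 0, 0], 0, 0.2],
])

```text
clock: 19.6
eef_pos: [460.6, 78.3, 278.0]
tcp_rot: [3.14, -0.027, -0.092]
contact_force: [0.1, -0.2, -2.1]
opening: 0.517
```

```bash
python3 - <<'E'
from h import *
go(494,155.4,110,-.09)
s=sense();R=Rn.from_euler('xyz',s['tcp_rot']).as_matrix();g=s['eef_pos']+155*R[:,2]
blue('n.png',g[2]-9)
E
```

```text
t 19.6 grasp [464.7  77.7 123.1] rot [ 3.14  -0.027 -0.092] q6 1.84 F [ 0.1 -0.2 -2.1] op 0.517
shift now [ 21.7 -80.1  13.6] turn(tool z) -0.002  shift after turn [ 22.2 -80.   13.1]
wrist c [463.9  76.9] size [46.2 73.2] yaw -0.093 px (271, 238, 108, 148)
wrist c [492.2  -6.4] size [28.1 39.9] yaw -0.036 px (480, 191, 76, 94)
```

View pics/n.png

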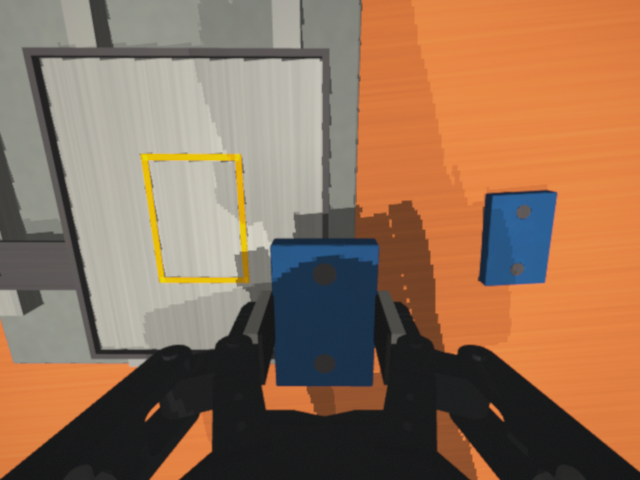

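Held plate about (325,315). Empty outline has outer corners (141,154), (242,153), (249,283), (161,283).

```bash
python3 - <<'E'
from h import *
m=dict(np.load('pics/n.png.npz'))
O=np.array([w(m,*p,34) for p in((141,154),(242,153),(249,283),(161,283))]);print(O.round(1),O.mean(0),np.arctan2(*(O[1]-O[2])[[1,0]]),np.arctan2(*(O[0]-O[3])[[1,0]]))
im=cv2.imread('pics/raw_n.png');h=cv2.cvtColor(im,cv2.COLOR_BGR2HSV);k=cv2.inRange(h,(20,150,100),(32,255,255))
c=max(cv2.findContours(k,0,2)[0],key=cv2.contourArea);P=np.array([w(m,u,v,34)[:2] for u,v in c[:,0].astype(float)],dtype=np.float32);print(cv2.minAreaRect(P))
P=np.array([w(m,*p,123-9) for p in((273,244),(377,243),(373,385),(277,385))]);print(P.round(1),P.mean(0))
# tray corners (outer lip z40)
t=np.array([w(m,*p,40) for p in((24,49),(329,50))]);print(t)
im=shot('top','nt.png'); h=cv2.cvtColor(im,cv2.COLOR_BGR2HSV);k=cv2.inRange(h,(20,120,90),(32,255,255));k[:140]=0;k[:,:140]=0;k[320:]=0;k[:,250:]=0
m=camera_model('top');P=[w(m,u,v,34)[:2] for v,u in np.argwhere(k).astype(float)];print(len(P),cv2.minAreaRect(np.array(P,dtype=np.float32)))
E
```

```text
[[541.6 183.2  34. ]
 [536.4 120.9  34. ]
 [449.9 130.1  34. ]
 [455.6 190.5  34. ]] [495.88279892 156.17692529  34.        ] -0.10503118699724436 -0.08516897405448862
((496.1631164550781, 156.69749450683594), (62.436893463134766, 85.633544921875), 84.69757843017578)
[[499.7  95.  114. ]
 [496.1  51.6 114. ]
 [425.3  56.9 114. ]
 [429.5 102.6 114. ]] [462.64876019  76.51983971 114.        ]
[[602.80982941 230.71248207  40.        ]
 [586.85223958  62.64067313  40.        ]]Traceback (most recent call last):
  File "<stdin>", line 10, in <module>
cv2.error: OpenCV(4.12.0) /io/opencv/modules/imgproc/src/convhull.cpp:143: error: (-215:Assertion failed) total >= 0 && (depth == CV_32F || depth == CV_32S) in function 'convexHull'
```

Emit:
step_arm([
  [[8, -20, 0], 0, 0.2],
  [[8, -20, 0], 0, 0.2],
  [[8, -20, 0], 0, 0.2],
  [[2, -17, 5], 0, 0.2],
  [[0, 0, 15], 0, 0.2],
  [[0, 0, 15], 0, 0.2],
  [[0, 0, 0], 0, 0.2],
])

```text
clock: 20.58
eef_pos: [499.6, 159.6, 240.6]
tcp_rot: [3.141, -0.028, -0.09]
contact_force: [0.0, -0.5, -3.3]
opening: 0.518
```

```bash
python3 - <<'E'
from h import *
go(497.5,156.7,56,-.093)
E
```

```text
t 20.57 grasp [503.9 159.1  85.7] rot [ 3.141 -0.028 -0.09 ] q6 1.98 F [ 0.  -0.5 -3.3] op 0.518
shift now [-7.   2.9 29.5] turn(tool z) 0.003  shift after turn [-6.1  3.  29.7]
```

Emit:
step_arm([
  [[-4, 2, 8], 0.003, 0.2],
  [[-3, 1, 8], 0, 0.2],
  [[0, 0, 8], 0, 0.2],
  [[0, 0, 0], 0, 0.2],
])

```text
clock: 21.08
eef_pos: [492.2, 155.9, 214.9]
tcp_rot: [3.14, -0.028, -0.095]
contact_force: [0.9, 0.2, -3.0]
opening: 0.517
```

```bash
python3 - <<'E'
from h import *
go(497.5,156.7,56,-.093)
E
```

```text
t 21.07 grasp [496.4 155.3  59.9] rot [ 3.14  -0.028 -0.095] q6 1.99 F [ 0.9  0.2 -3. ] op 0.517
shift now [ 0.8 -1.5  3.9] turn(tool z) -0.002  shift after turn [ 0.9 -1.5  3.9]
```

Set it down and release, then rise slightly and back off for a look.

Emit:
step_arm([
  [[1, -1, 3], 0, 0.2],
  [[0, 0, 2], 0, 0.2],
  [[0, 0, 0], 0, 0.2],
  [[0, 0, 0], 0, 1],
  [[0, 0, 0], 0, 1],
  [[0, 0, 0], 0, 1],
  [[0, 0, 0], 0, 1],
  [[0, 0, -20], 0, 1],
  [[0, 0, -30], 0, 1],
  [[0, 0, -30], 0, 1],
  [[-20, 20, -10], 0, 1],
  [[-20, 30, 0], 0, 1],
  [[0, 30, 0], 0, 1],
  [[0, 0, 0], 0, 1],
])

```text
clock: 22.82
eef_pos: [443.2, 80.2, 303.2]
tcp_rot: [-3.141, -0.032, -0.094]
contact_force: [0.2, -0.3, 0.2]
opening: 0.999
```

```bash
python3 - <<'E'
from h import *
blue('o.png',46)
blue('o.png',12,look=False)
blue('ot.png',12,'top',100)
m=dict(np.load('pics/o.png.npz'))
im=cv2.imread('pics/raw_o.png');h=cv2.cvtColor(im,cv2.COLOR_BGR2HSV);k=cv2.inRange(h,(20,150,100),(32,255,255))
P=np.array([w(m,u,v,34)[:2] for v,u in np.argwhere(k).astype(float)],dtype=np.float32);print('outline',cv2.minAreaRect(P))
go(458,-67,18.5,-.03)
E
```

```text
wrist c [464.8 -46.4] size [42.4 60.3] yaw -0.036 px (470, 167, 69, 88)
wrist c [496.6 154.4] size [47.2 69.2] yaw -0.095 px (166, 140, 78, 103)
wrist c [456.3 -63.9] size [48.7 69.2] yaw -0.036 px (470, 167, 69, 88)
wrist c [492.9 166.6] size [54.2 79.5] yaw -0.095 px (166, 140, 78, 103)
top c [456.2 -67.1] size [43.3 68.3] yaw -0.034 px (285, 259, 22, 34)
top c [ 570.  -230.5] size [44.8 68.8] yaw 0.224 px (359, 207, 27, 34)
outline ((495.97686767578125, 156.84295654296875), (62.2086067199707, 85.45098876953125), 84.58522033691406)
t 22.93 grasp [448.8  81.1 148.2] rot [-3.141 -0.033 -0.093] q6 1.85 F [ 0.1 -0.8  0.4] op 0.998
shift now [ 18.7 146.7 130.2] turn(tool z) -0.063  shift after turn [ 13.7 147.7 129.7]
```

View pics/o.png

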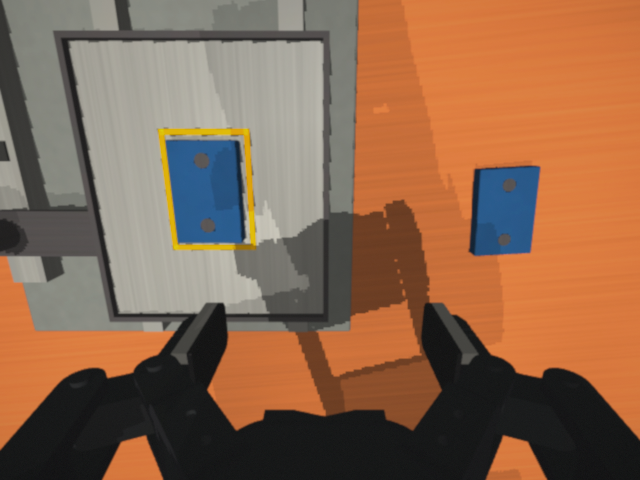

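First plate sits inside the outline (205,192), about 2 mm from its centre. Next plate is at (505,210).

Emit:
step_arm([
  [[4, 30, 0], -0.02, 1],
  [[4, 30, 0], -0.02, 1],
  [[4, 30, 5], -0.02, 1],
  [[3, 30, 15], 0, 1],
  [[3, 25, 20], 0, 1],
  [[0, 0, 20], 0, 1],
  [[0, 0, 15], 0, 1],
  [[0, 0, 0], 0, 1],
])

```text
clock: 23.92
eef_pos: [461.8, -63.4, 226.7]
tcp_rot: [-3.141, -0.037, -0.025]
contact_force: [0.5, 0.6, 0.2]
opening: 0.997
```

```bash
python3 - <<'E'
from h import *
go(457,-66,18.5,-.036)
blue('p.png',12)
E
```

```text
t 23.93 grasp [467.5 -63.5  71.8] rot [-3.141 -0.037 -0.025] q6 1.45 F [0.5 0.6 0.2] op 0.997
shift now [-12.4   2.8  52.9] turn(tool z) 0.011  shift after turn [-10.4   2.9  53.3]
wrist c [457.3 -66.6] size [45.  70.9] yaw -0.034 px (290, 232, 79, 110)
wrist c [ 565.9 -213.8] size [26.1 68.8] yaw 0.223 px (584, 4, 56, 152)
```

Emit:
step_arm([
  [[-5, 1, 12], 0.01, 1],
  [[-4, 2, 12], 0, 1],
  [[-3, 0, 12], 0, 1],
  [[0, 0, 10], 0, 1],
  [[0, 0, 4], 0, 1],
  [[0, 0, 0], 0, 1],
])

```text
clock: 24.72
eef_pos: [451.6, -65.6, 174.3]
tcp_rot: [-3.141, -0.04, -0.035]
contact_force: [0.2, -0.7, 0.2]
opening: 0.999
```

```bash
python3 - <<'E'
from h import *
go(457.3,-66.6,18.5,-.036)
E
```

```text
t 24.73 grasp [457.7 -65.8  19.4] rot [-3.141 -0.04  -0.035] q6 1.45 F [ 0.2 -0.7  0.2] op 0.999
shift now [-0.4  0.9  0.9] turn(tool z) 0.001  shift after turn [-0.4  0.9  0.9]
```

Emit:
step_arm([
  [[0, 0, 0], 0, 0.2],
  [[0, 0, 0], 0, 0.2],
  [[0, 0, 0], 0, 0.2],
  [[0, 0, 0], 0, 0.2],
  [[0, 0, 0], 0, 0.2],
  [[0, 0, 0], 0, 0.2],
  [[0, 0, -10], 0, 0.2],
  [[0, 0, -25], 0, 0.2],
  [[0, 0, -30], 0, 0.2],
  [[0, 0, -30], 0, 0.2],
  [[0, 0, -20], 0, 0.2],
  [[5, -25, 0], 0.02, 0.2],
  [[5, -25, 0], 0.02, 0.2],
  [[5, -25, 0], 0.02, 0.2],
  [[5, -25, 0], 0, 0.2],
  [[5, -25, 0], 0, 0.2],
  [[5, -20, 0], 0, 0.2],
  [[0, 0, 0], 0, 0.2],
])

```text
clock: 26.98
eef_pos: [487.3, 80.8, 302.3]
tcp_rot: [-3.138, -0.044, -0.098]
contact_force: [-0.1, -1.3, -2.5]
opening: 0.515
```

```bash
python3 - <<'E'
from h import *
go(497.5,156.7,68,-.093)
s=sense();R=Rn.from_euler('xyz',s['tcp_rot']).as_matrix();g=s['eef_pos']+155*R[:,2]
blue('q.png',g[2]-9)
blue('q.png',46,look=False)
E
```

```text
t 26.98 grasp [494.2  80.6 147.5] rot [-3.138 -0.044 -0.098] q6 1.84 F [-0.1 -1.3 -2.5] op 0.515
shift now [ -7.6 -75.8  79.5] turn(tool z) -0.005  shift after turn [ -3.7 -76.1  79.5]
wrist c [493.   79.8] size [45.9 72.2] yaw -0.102 px (271, 240, 107, 147)
wrist c [524.9 121.1] size [28.  42.2] yaw -0.097 px (183, 210, 73, 95)
wrist c [443.4  85. ] size [ 76.9 121.1] yaw -0.102 px (271, 240, 107, 147)
wrist c [496.8 154.3] size [46.9 70.7] yaw -0.097 px (183, 210, 73, 95)
```

Emit:
step_arm([
  [[0, -25, 0], 0, 0.2],
  [[0, -25, 0], 0, 0.2],
  [[0, -25, 0], 0, 0.2],
  [[0, 0, 20], 0, 0.2],
  [[-2, 0, 20], 0, 0.2],
  [[-2, 0, 15], 0, 0.2],
  [[0, 0, 0], 0, 0.2],
])

```text
clock: 27.9
eef_pos: [490.8, 151.7, 247.2]
tcp_rot: [-3.141, -0.042, -0.102]
contact_force: [-0.6, -0.3, -2.0]
opening: 0.521
```

```bash
python3 - <<'E'
from h import *
go(497.3,156.3,68,-.095)
E
```

```text
t 27.9 grasp [497.3 151.1  92.3] rot [-3.141 -0.042 -0.102] q6 1.99 F [-0.6 -0.3 -2. ] op 0.521
shift now [-1.6 -5.1 24.3] turn(tool z) -0.007  shift after turn [-0.5 -5.1 24.3]
```

Emit:
step_arm([
  [[-1, -3, 8], -0.007, 0.2],
  [[0, -2, 7], 0, 0.2],
  [[0, 0, 5], 0, 0.2],
  [[0, 0, 0], 0, 0.2],
])

```text
clock: 28.4
eef_pos: [491.8, 156.8, 227.1]
tcp_rot: [-3.14, -0.044, -0.095]
contact_force: [0.4, 0.1, -1.3]
opening: 0.512
```

```bash
python3 - <<'E'
from h import *
go(497.3,156.3,68,-.095)
E
```

```text
t 28.4 grasp [498.6 156.3  72.2] rot [-3.14  -0.044 -0.095] q6 2.0 F [ 0.4  0.1 -1.3] op 0.512
shift now [-1.5  0.2  4.2] turn(tool z) 0.0  shift after turn [-1.3  0.2  4.2]
```

Emit:
step_arm([
  [[-1, 0, 3], 0, 0.2],
  [[0, 0, 1.5], 0, 0.2],
  [[0, 0, 0], 0, 0.2],
])

```text
clock: 28.78
eef_pos: [491.1, 156.9, 222.6]
tcp_rot: [-3.14, -0.045, -0.095]
contact_force: [0.1, 0.7, -3.1]
opening: 0.516
```

Emit:
step_arm([
  [[0, 0, 0], 0, 1],
  [[0, 0, 0], 0, 1],
  [[0, 0, 0], 0, 1],
  [[0, 0, 0], 0, 1],
  [[0, 0, -20], 0, 1],
  [[0, 0, -30], 0, 1],
  [[0, 0, -30], 0, 1],
  [[-15, 20, -10], 0, 1],
  [[-15, 30, 0], 0, 1],
  [[0, 30, 0], 0, 1],
  [[0, 0, 0], 0, 1],
])

```text
clock: 30.15
eef_pos: [449.0, 79.0, 315.1]
tcp_rot: [-3.139, -0.048, -0.094]
contact_force: [0.6, -0.5, 0.1]
opening: 1.001
```

```bash
python3 - <<'E'
from h import *
blue('r.png',58)
blue('rt.png',12,'top',100)
go(570.5,-229.5,70,.223)
E
```

```text
wrist c [496.4 153.2] size [50.1 70.2] yaw -0.096 px (169, 155, 80, 102)
top c [ 570.  -230.5] size [44.8 68.8] yaw 0.224 px (359, 207, 27, 34)
t 30.25 grasp [457.   80.  160.3] rot [-3.139 -0.048 -0.093] q6 1.85 F [-0.1  0.1  0.7] op 1.002
shift now [137.2 297.9  96. ] turn(tool z) -0.316  shift after turn [ 42.3 326.9  90.3]
```

View pics/r.png

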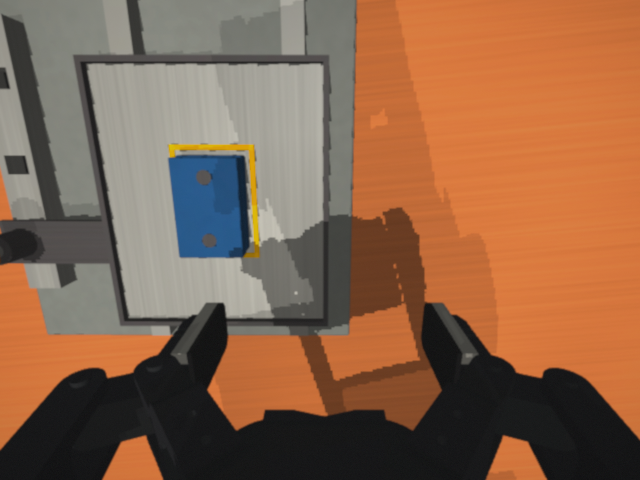

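Two plates lie squarely stacked (210,205). Now the third plate near the cam, approaching with a narrower opening.

Emit:
step_arm([
  [[0, 20, 0], -0.106, 0.7],
  [[0, 20, 0], -0.105, 0.7],
  [[0, 20, 0], -0.105, 0.7],
  [[3, 35, 0], 0, 0.7],
  [[3, 35, 0], 0, 0.7],
  [[3, 35, 0], 0, 0.7],
  [[3, 35, 0], 0, 0.7],
  [[3, 35, 0], 0, 0.7],
  [[3, 35, 0], 0, 0.7],
  [[3, 35, 0], 0, 0.7],
  [[0, 10, 20], 0, 0.7],
  [[0, 0, 10], 0, 0.7],
  [[0, 0, 0], 0, 0.7],
])

```text
clock: 31.88
eef_pos: [541.4, -220.9, 285.0]
tcp_rot: [3.133, -0.048, 0.244]
contact_force: [-0.6, -0.8, -0.5]
opening: 0.7
```

```bash
python3 - <<'E'
from h import *
go(570.5,-229.5,60,.223)
blue('s.png',12)
E
```

```text
t 31.88 grasp [ 548.9 -220.4  130.2] rot [ 3.133 -0.048  0.244] q6 0.91 F [-0.6 -0.8 -0.5] op 0.7
shift now [15.4 13.4 71.2] turn(tool z) 0.021  shift after turn [19.1 13.6 70.2]
wrist c [ 569.9 -230.5] size [44.6 69. ] yaw 0.221 px (312, 176, 63, 92)
```

View pics/s.png

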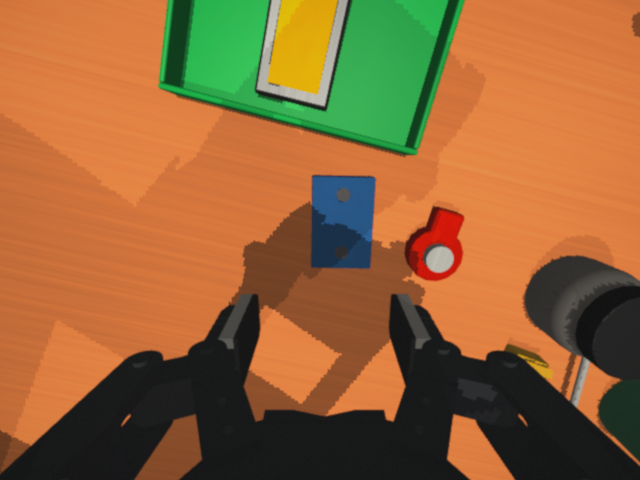

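Cam's left edge (406,245) is about 25 mm right of the plate's edge (373), so opening 0.64 gives room.

Emit:
step_arm([
  [[8, 7, 15], 0.02, 0.64],
  [[7, 6, 20], 0, 0.64],
  [[0, 0, 20], 0, 0.64],
  [[0, 0, 10], 0, 0.64],
  [[0, 0, 0], 0, 0.64],
])

```text
clock: 32.55
eef_pos: [565.0, -228.3, 218.7]
tcp_rot: [3.133, -0.05, 0.224]
contact_force: [-0.6, 0.5, -0.3]
opening: 0.641
```

```bash
python3 - <<'E'
from h import *
go(570,-230.5,18.5,.222)
blue('u.png',12)
E
```

```text
t 32.55 grasp [ 572.9 -227.9   63.9] rot [ 3.133 -0.05   0.224] q6 0.93 F [-0.6  0.5 -0.3] op 0.641
shift now [-5.7  1.5 45.2] turn(tool z) 0.002  shift after turn [-3.4  1.9 45.4]
wrist c [ 570.7 -230.4] size [44.8 69.9] yaw 0.221 px (285, 224, 82, 115)
```

Emit:
step_arm([
  [[-2, 1, 12], 0, 0.64],
  [[-2, 1, 12], 0, 0.64],
  [[-1, 0, 10], 0, 0.64],
  [[0, 0, 8], 0, 0.64],
  [[0, 0, 1], 0, 0.64],
  [[0, 0, 0], 0, 0.64],
])

```text
clock: 33.35
eef_pos: [563.1, -231.8, 174.2]
tcp_rot: [3.131, -0.052, 0.223]
contact_force: [0.2, 0.6, 0.9]
opening: 0.643
```

```bash
python3 - <<'E'
from h import *
go(570.5,-230.5,18.5,.222)
E
```

```text
t 33.35 grasp [ 571.4 -231.6   19.4] rot [ 3.131 -0.052  0.223] q6 0.92 F [0.2 0.6 0.9] op 0.643
shift now [-0.6 -1.3  0.9] turn(tool z) 0.001  shift after turn [-0.6 -1.3  0.9]
```

Emit:
step_arm([
  [[-1, 0, 0], 0, 0.2],
  [[0, 0, 0], 0, 0.2],
  [[0, 0, 0], 0, 0.2],
  [[0, 0, 0], 0, 0.2],
  [[0, 0, 0], 0, 0.2],
  [[0, 0, 0], 0, 0.2],
  [[0, 0, -10], 0, 0.2],
  [[0, 0, -25], 0, 0.2],
  [[0, 0, -30], 0, 0.2],
  [[0, 0, -30], 0, 0.2],
  [[0, 0, -25], 0, 0.2],
  [[0, 0, 0], 0, 0.2],
])

```text
clock: 34.85
eef_pos: [555.3, -232.1, 300.8]
tcp_rot: [3.13, -0.053, 0.223]
contact_force: [0.1, 1.6, -2.9]
opening: 0.515
```

Emit:
step_arm([
  [[0, -25, 0], 0.105, 0.2],
  [[0, -30, 0], 0.105, 0.2],
  [[0, -30, 0], 0.108, 0.2],
  [[0, -35, 0], 0, 0.2],
  [[0, -35, 0], 0, 0.2],
  [[0, -35, 0], 0, 0.2],
  [[0, -35, 0], 0, 0.2],
  [[0, -30, 0], 0, 0.2],
  [[0, 0, 0], 0, 0.2],
])

```text
clock: 35.98
eef_pos: [560.9, 28.9, 293.0]
tcp_rot: [-3.135, -0.044, -0.108]
contact_force: [0.0, -1.6, -2.8]
opening: 0.512
```

```bash
python3 - <<'E'
from h import *
go(497.3,156.3,80,-.095)
s=sense();R=Rn.from_euler('xyz',s['tcp_rot']).as_matrix();g=s['eef_pos']+155*R[:,2]
blue('v.png',g[2]-9)
E
```

```text
t 35.98 grasp [567.8  29.1 138.2] rot [-3.135 -0.044 -0.108] q6 1.73 F [ 0.  -1.6 -2.8] op 0.512
shift now [ -86.3 -118.5   55.2] turn(tool z) -0.013  shift after turn [ -82.3 -119.9   58.2]
wrist c [560.7 104.2] size [29.7 35.8] yaw 1.482 px (121, 316, 81, 58)
wrist c [567.6  28.3] size [45.9 72.9] yaw -0.104 px (270, 237, 109, 149)
```

Emit:
step_arm([
  [[-16, -24, 0], -0.013, 0.2],
  [[-16, -24, 0], 0, 0.2],
  [[-16, -24, 0], 0, 0.2],
  [[-16, -24, 0], 0, 0.2],
  [[-14, -20, 5], 0, 0.2],
  [[0, 0, 15], 0, 0.2],
  [[0, 0, 10], 0, 0.2],
  [[0, 0, 0], 0, 0.2],
])

```text
clock: 37.02
eef_pos: [493.8, 146.9, 254.8]
tcp_rot: [-3.14, -0.04, -0.101]
contact_force: [0.0, 0.2, -1.6]
opening: 0.513
```

```bash
python3 - <<'E'
from h import *
go(497.3,156.3,80,-.095)
s=sense();R=Rn.from_euler('xyz',s['tcp_rot']).as_matrix();g=s['eef_pos']+155*R[:,2]
blue('x.png',g[2]-9)
E
```

```text
t 37.02 grasp [500.  146.6 100. ] rot [-3.14  -0.04  -0.101] q6 1.98 F [ 0.   0.2 -1.6] op 0.513
shift now [-4.4 -9.4 19.8] turn(tool z) -0.006  shift after turn [-3.6 -9.4 20. ]
wrist c [503.  146.8] size [48.8 79.5] yaw -0.095 px (262, 222, 117, 164)
```

Emit:
step_arm([
  [[-2, -5, 4], -0.006, 0.2],
  [[-2, -4, 5], 0, 0.2],
  [[0, 0, 6], 0, 0.2],
  [[0, 0, 0], 0, 0.2],
])

```text
clock: 37.58
eef_pos: [492.0, 156.3, 239.6]
tcp_rot: [-3.139, -0.042, -0.095]
contact_force: [-0.6, 0.7, -2.8]
opening: 0.512
```

```bash
python3 - <<'E'
from h import *
go(497.3,156.3,80,-.095)
E
```

```text
t 37.58 grasp [498.5 156.1  84.7] rot [-3.139 -0.042 -0.095] q6 1.99 F [-0.6  0.7 -2.8] op 0.512
shift now [-1.4 -0.1  4.7] turn(tool z) -0.0  shift after turn [-1.2 -0.1  4.7]
```

Emit:
step_arm([
  [[-1, 0, 3], 0, 0.2],
  [[0, 0, 1.5], 0, 0.2],
  [[0, 0, 0], 0, 0.2],
  [[0, 0, 0], 0, 1],
  [[0, 0, 0], 0, 1],
  [[0, 0, 0], 0, 1],
  [[0, 0, 0], 0, 1],
])

```text
clock: 38.45
eef_pos: [491.9, 156.6, 235.8]
tcp_rot: [-3.138, -0.044, -0.095]
contact_force: [-0.4, 0.1, 0.2]
opening: 1.0
```

Emit:
step_arm([
  [[0, 0, -20], 0, 1],
  [[0, 0, -30], 0, 1],
  [[0, 0, -30], 0, 1],
  [[-15, 20, 0], 0, 1],
  [[-15, 30, 0], 0, 1],
  [[0, 30, 0], 0, 1],
  [[0, 0, 0], 0, 1],
])

```text
clock: 39.33
eef_pos: [449.9, 78.4, 317.2]
tcp_rot: [-3.138, -0.045, -0.094]
contact_force: [0.9, -0.0, -0.4]
opening: 1.002
```

```bash
python3 - <<'E'
from h import *
blue('y.png',70)
blue('yt.png',70,'top',100)
m=dict(np.load('pics/y.png.npz'))
im=cv2.imread('pics/raw_y.png');h=cv2.cvtColor(im,cv2.COLOR_BGR2HSV);k=cv2.inRange(h,(20,150,100),(32,255,255))
P=np.array([w(m,u,v,34)[:2] for v,u in np.argwhere(k).astype(float)],dtype=np.float32);print('outline',cv2.minAreaRect(P))
go(477.5,308,150,-.093)
E
```

```text
wrist c [496.5 151.6] size [52.7 69.5] yaw -0.093 px (161, 156, 88, 105)
outline ((496.34967041015625, 156.72854614257812), (62.07976531982422, 86.10596466064453), 84.94849395751953)
t 39.42 grasp [457.5  79.6 162.4] rot [-3.137 -0.046 -0.094] q6 1.85 F [ 0.1 -0.2  0.4] op 1.003
shift now [  -2.  -229.2   13.3] turn(tool z) -0.001  shift after turn [  -1.3 -229.3   12.4]
```

View pics/y.png

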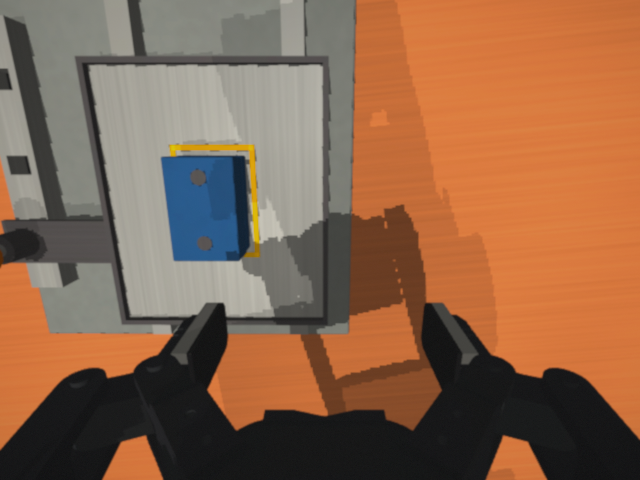

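Three plates squarely stacked, visible edge inside the outline. Numerically checking the knob height (pinned?) and moving on to it.

Emit:
step_arm([
  [[0, -25, 0], 0, 1],
  [[0, -35, 0], 0, 1],
  [[0, -35, 0], 0, 1],
  [[0, -35, 0], 0, 1],
  [[0, -35, 0], 0, 1],
  [[0, -35, 0], 0, 1],
  [[0, -25, 0], 0, 1],
  [[0, 0, 0], 0, 1],
])

```text
clock: 40.42
eef_pos: [472.1, 318.6, 317.9]
tcp_rot: [-3.135, -0.047, -0.09]
contact_force: [0.7, -0.4, 0.7]
opening: 0.998
```

```bash
python3 - <<'E'
from h import *
im=shot('wrist','z.png');shot('top','zt.png')
m=dict(np.load('pics/z.png.npz'))
def orange(im):
    h=cv2.cvtColor(im,cv2.COLOR_BGR2HSV);k=cv2.inRange(h,(8,200,80),(16,255,255))
    cs=[c for c in cv2.findContours(k,0,2)[0] if cv2.contourArea(c)>60];return [(cv2.boundingRect(c),cv2.contourArea(c)) for c in cs]
print([o for o in orange(im) if o[1]<20000])
for f in('b.png','zt.png'): print(f,[o for o in orange(cv2.imread('pics/raw_'+f)) if o[1]<1000 and o[0][0]<200])
t=camera_model('top')
for z in (70,80,90,100,110): print(z,px(m,[477.8,308.3,z]).round(1),px(t,[477.8,308.3,z]).round(1),px(t,[552.7,300.6,z]).round(1))
go(477.8,308.3,85,-.093)
E
```

```text
[((320, 238, 41, 49), 1505.5)]
b.png []
zt.png []
70 [339.3 258. ] [105.9 260.7] [112.7 223.9]
80 [339.9 262.8] [103.7 260.1] [110.6 222.9]
90 [340.5 268. ] [101.5 259.5] [108.4 221.8]
100 [341.2 273.7] [ 99.2 258.8] [106.3 220.8]
110 [341.9 279.9] [ 96.8 258.2] [104.  219.7]
t 40.52 grasp [479.1 316.9 162.9] rot [-3.136 -0.047 -0.091] q6 2.28 F [-1.3 -0.2 -0.1] op 1.0
shift now [-4.1  9.1 77.7] turn(tool z) 0.002  shift after turn [-0.4  8.7 77.9]
```

Knob top now at z about 90 (was about 100 riding on the bar), so the plunger is pinned. Descending on the knob.

Emit:
step_arm([
  [[-1, 5, 20], 0, 1],
  [[-1, 4, 20], 0, 1],
  [[-1, 0, 20], 0, 1],
  [[0, 0, 12], 0, 1],
  [[0, 0, 0], 0, 1],
])

```text
clock: 41.15
eef_pos: [471.0, 304.1, 244.2]
tcp_rot: [-3.137, -0.046, -0.094]
contact_force: [-0.1, 0.0, 0.4]
opening: 1.0
```

```bash
python3 - <<'E'
from h import *
go(477.8,308.3,80,-.093)
E
```

```text
t 41.15 grasp [478.1 304.1  89.3] rot [-3.137 -0.046 -0.094] q6 2.27 F [-0.1  0.   0.4] op 1.0
shift now [-1.2 -4.1  9.3] turn(tool z) -0.001  shift after turn [-0.7 -4.1  9.3]
```

Emit:
step_arm([
  [[-1, -4, 5], 0, 1],
  [[0, 0, 4], 0, 1],
  [[0, 0, 0], 0, 1],
  [[0, 0, 0], 0, 0],
  [[0, 0, 0], 0, 0],
  [[0, 0, 0], 0, 0],
  [[0, 0, 0], 0, 0],
  [[0, 0, 0], 0, 0],
  [[0, 0, 0], 0, 0],
  [[0, 0, 0], 0, 0],
])

```text
clock: 42.4
eef_pos: [471.6, 309.3, 237.0]
tcp_rot: [-3.134, -0.049, -0.094]
contact_force: [-0.7, 1.5, 1.0]
opening: 0.286
```

```bash
python3 - <<'E'
from h import *
go(477.8,308.3,80,-.093)
E
```

```text
t 42.4 grasp [479.2 309.7  82.2] rot [-3.134 -0.049 -0.094] q6 2.28 F [-0.7  1.5  1. ] op 0.286
shift now [-1.4  1.5  2.1] turn(tool z) -0.001  shift after turn [-1.3  1.5  2.2]
```

Emit:
step_arm([
  [[0, 0, -4], 0, 0],
  [[0, 0, -4], 0, 0],
  [[0, 0, -4], 0, 0],
  [[0, 0, -3], 0, 0],
  [[0, 0, 0], 0, 0],
])

```text
clock: 43.02
eef_pos: [471.1, 309.3, 252.1]
tcp_rot: [-3.134, -0.05, -0.093]
contact_force: [2.4, 3.1, -6.4]
opening: 0.286
```

```bash
python3 - <<'E'
from h import *
go(598.7,298.6,97,-.093)
E
```

```text
t 43.02 grasp [478.8 309.7  97.3] rot [-3.134 -0.05  -0.093] q6 2.28 F [ 2.4  3.1 -6.4] op 0.286
shift now [ 1.202e+02 -1.000e-01  6.300e+00] turn(tool z) -0.0  shift after turn [ 1.204e+02 -1.000e-01  3.000e-01]
```

Emit:
step_arm([
  [[3, 0, 0.1], 0, 0],
  [[6, 0, 0.3], 0, 0],
  [[8, 0, 0.4], 0, 0],
  [[8, 0, 0.4], 0, 0],
  [[8, 0, 0.4], 0, 0],
  [[8, 0, 0.4], 0, 0],
  [[8, 0, 0.4], 0, 0],
  [[8, 0, 0.4], 0, 0],
  [[8, 0, 0.4], 0, 0],
  [[8, 0, 0.4], 0, 0],
  [[8, 0, 0.4], 0, 0],
  [[6, 0, 0.3], 0, 0],
  [[3, 0, 0.1], 0, 0],
  [[0, 0, 0], 0, 0],
])

```text
clock: 44.78
eef_pos: [551.9, 302.6, 246.8]
tcp_rot: [-3.14, -0.019, -0.095]
contact_force: [0.7, 1.8, -2.1]
opening: 0.286
```

```bash
python3 - <<'E'
from h import *
go(598.3,298.5,97,-.093)
E
```

```text
t 44.77 grasp [554.8 302.6  91.9] rot [-3.14  -0.019 -0.095] q6 2.18 F [ 0.7  1.8 -2.1] op 0.286
shift now [43.8 -0.  -4.3] turn(tool z) -0.002  shift after turn [43.7  0.1 -5.1]
```

Emit:
step_arm([
  [[0, 0, -3], 0, 0],
  [[0, 0, -2], 0, 0],
  [[0, 0, 0], 0, 0],
])

```text
clock: 45.15
eef_pos: [551.8, 302.6, 251.3]
tcp_rot: [-3.139, -0.019, -0.095]
contact_force: [-0.1, 3.7, -6.2]
opening: 0.289
```

```bash
python3 - <<'E'
from h import *
go(598.3,298.5,97,-.093)
E
```

```text
t 45.15 grasp [554.8 302.6  96.3] rot [-3.139 -0.019 -0.095] q6 2.18 F [-0.1  3.7 -6.2] op 0.289
shift now [43.7 -0.   0.1] turn(tool z) -0.002  shift after turn [43.7  0.  -0.7]
```

Emit:
step_arm([
  [[4, 0, 0], 0, 0],
  [[7, 0, 0], 0, 0],
  [[8, 0, 0], 0, 0],
  [[8, 0, 0], 0, 0],
  [[7, 0, 0], 0, 0],
  [[4, 0, 0], 0, 0],
  [[0, 0, 0], 0, 0],
])

```text
clock: 46.02
eef_pos: [588.9, 299.2, 249.8]
tcp_rot: [-3.141, -0.011, -0.096]
contact_force: [-0.0, 3.8, -7.4]
opening: 0.286
```

```bash
python3 - <<'E'
from h import *
go(598.3,298.5,97,-.093)
E
```

```text
t 46.02 grasp [590.7 299.1  94.8] rot [-3.141 -0.011 -0.096] q6 2.14 F [-0.   3.8 -7.4] op 0.286
shift now [ 7.7 -0.1 -2.1] turn(tool z) -0.003  shift after turn [ 7.6 -0.1 -2.2]
```

Emit:
step_arm([
  [[4, 0, 0], 0, 0],
  [[3.5, 0, 0], 0, 0],
  [[0, 0, 0], 0, 0],
  [[0, 0, 0], 0, 0],
])

```text
clock: 46.52
eef_pos: [596.3, 298.5, 249.8]
tcp_rot: [-3.141, -0.011, -0.096]
contact_force: [-1.7, 3.9, -6.5]
opening: 0.282
```

```bash
python3 - <<'E'
from h import *
go(598.3,298.5,97,-.093)
im=shot('wrist','aa.png');m=dict(np.load('pics/aa.png.npz'))
h=cv2.cvtColor(im,cv2.COLOR_BGR2HSV);k=cv2.inRange(h,(20,150,100),(32,255,255))
P=np.array([w(m,u,v,34)[:2] for v,u in np.argwhere(k).astype(float)],dtype=np.float32);print('outline',cv2.minAreaRect(P),len(P))
# same-code reference from f.png (travel ~46) and g.png(120)
for f in('f.png','g.png','aa.png'):
    mm=dict(np.load('pics/'+f+'.npz'));i=cv2.imread('pics/raw_'+f);h=cv2.cvtColor(i,cv2.COLOR_BGR2HSV)
    o=cv2.inRange(h,(8,200,60),(18,255,255))[250:380,290:362];print(f,'orange in hand px bbox',cv2.boundingRect(o))
    k=cv2.inRange(h,(20,150,100),(32,255,255));v,u=np.where(k);print('  yellow: lowest-left',u.min(),v[u<u.min()+4].max(),'max row',v.max(), w(mm,u.min()+2,v[u<u.min()+4].max(),34).round(1))
E
```

```text
t 46.52 grasp [597.9 298.4  94.8] rot [-3.141 -0.011 -0.096] q6 2.13 F [-1.7  3.9 -6.5] op 0.282
shift now [ 0.4 -0.1 -2.2] turn(tool z) -0.003  shift after turn [ 0.4 -0.1 -2.2]
outline ((615.6539306640625, 152.05218505859375), (48.00600051879883, 86.07189178466797), 84.53075408935547) 1886
f.png orange in hand px bbox (4, 42, 61, 81)
  yellow: lowest-left 514 294 max row 295 [530.8 182.5  34. ]
g.png orange in hand px bbox (4, 42, 62, 81)
  yellow: lowest-left 515 295 max row 296 [455.7 189.5  34. ]
aa.png orange in hand px bbox (1, 35, 66, 86)
  yellow: lowest-left 523 288 max row 288 [574.9 178.   34. ]
```

Outline has moved 120 mm from the front position. Lowering and releasing.

Emit:
step_arm([
  [[0, 0, 3], 0, 0],
  [[0, 0, 3], 0, 0],
  [[0, 0, 3], 0, 0],
  [[0, 0, 0], 0, 0],
  [[0, 0, 0], 0, 1],
  [[0, 0, 0], 0, 1],
  [[0, 0, 0], 0, 1],
  [[0, 0, 0], 0, 1],
  [[0, 0, 0], 0, 1],
])

```text
clock: 47.7
eef_pos: [597.4, 297.7, 242.3]
tcp_rot: [-3.141, -0.013, -0.096]
contact_force: [-0.4, 1.3, -0.9]
opening: 1.003
```

Emit:
step_arm([
  [[0, 0, -20], 0, 1],
  [[0, 0, -30], 0, 1],
  [[0, 0, -20], 0, 1],
  [[0, 0, 0], 0, 1],
])

```text
clock: 48.2
eef_pos: [596.7, 297.9, 318.2]
tcp_rot: [-3.14, -0.015, -0.096]
contact_force: [0.4, -0.2, 0.5]
opening: 1.003
```

```bash
python3 - <<'E'
from h import *
go(598,298,97,-.093)
im=shot('wrist','bb.png');m=dict(np.load('pics/bb.png.npz'))
h=cv2.cvtColor(im,cv2.COLOR_BGR2HSV);o=cv2.inRange(h,(8,200,60),(18,255,255))
o[:, :295]=0;o[:,375:]=0
for c in cv2.findContours(o,0,2)[0]:
    if cv2.contourArea(c)>300: print(cv2.boundingRect(c))
for z in(80,90,100):print(z,px(m,[597.5,298,z]).round(1))
k=cv2.inRange(h,(20,150,100),(32,255,255))
P=np.array([w(m,u,v,34)[:2] for v,u in np.argwhere(k).astype(float)],dtype=np.float32);print('outline',cv2.minAreaRect(P))
blue('bb.png',70,look=False)
E
```

```text
t 48.2 grasp [599.1 297.9 163.2] rot [-3.14  -0.015 -0.096] q6 2.13 F [ 0.4 -0.2  0.5] op 1.003
shift now [-2.1  0.1 66.2] turn(tool z) -0.003  shift after turn [-1.1 -0.  66.2]
(304, 237, 40, 49)
80 [322.9 260.1]
90 [322.8 265.7]
100 [322.7 271.8]
outline ((614.7949829101562, 145.032470703125), (62.17384338378906, 85.72830200195312), 84.52301025390625)
wrist c [616.7 153. ] size [62.3 70. ] yaw -0.096 px (488, 153, 111, 106)
```

View pics/bb.png

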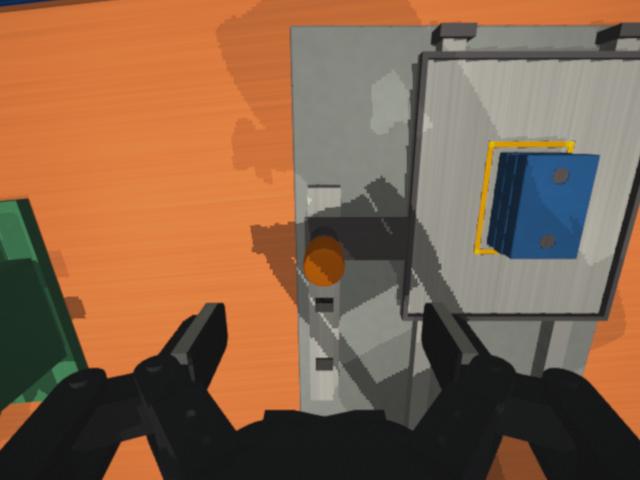

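Knob reads the same height as when pinned in front, both other slots are free at (324,303) and (324,364), and the stack is intact at (545,205). Quick numeric check of bystanders and guard, then hand in.

```bash
python3 - <<'E'
from h import *
im=shot('top','cc.png');b=cv2.imread('pics/raw_b.png')
d=(cv2.absdiff(im,b).max(2)>60).astype(np.uint8)
for n,(x0,y0,x1,y1) in dict(cam=(395,205,420,240),jar=(445,208,490,250),block=(447,252,470,283),keys=(412,312,456,355),driver=(475,245,510,345),can=(498,248,560,290)).items(): print(n,d[y0:y1,x0:x1].sum())
h=cv2.cvtColor(im,cv2.COLOR_BGR2HSV);k=cv2.inRange(h,(20,150,100),(32,255,255));k=k[150:195,310:390];print('guard px',cv2.boundingRect(k))
s=sense();print(s['contact_force'],s['clock'])
sign_off()
E
```

```text
cam 0
jar 0
block 0
keys 0
driver 0
can 0
guard px (29, 8, 15, 28)
[-0.25630371  0.68586985 -0.51586874] 48.3
the job is handed in; nothing more can be done
```

I carried out every step of the task and handed the job in at about 48 s of the 210 s; `sign_off` gives no verdict, so the result below rests on my own checks.

- **Front slot:** The plunger started riding on the bar at about 45 mm of tray travel. I drew the tray to 120 mm and dropped the pin. The knob sat about 10 mm lower afterwards, so I take it as pinned.
- **Guard and plates:** The guard lies in the middle of the green bin. Three blue plates were present, and all are stacked in the yellow outline. One plate was knocked about 47 mm aside during the run. I found it again beside the cam and placed it with the others.
- **Rear slot:** I pushed the tray back with the plunger lifted, and the outline moved 120 mm in the images. During the push the plunger sank back to about the bar's height at around 44 mm of travel, so I raised it again before going on. After release the knob was at the pinned height and the other two slots were clear.

**Last checks:**
- The stack was intact, about 2 mm off the outline's centre by my estimate.
- No pixels changed around the cam, jar, block, keys, driver and can compared with the first picture.
- Force on the arm was near zero, with the gripper open above the knob.

None of these checks failed. Camera position estimates disagreed by up to about 4 mm. The tool's tilt drifted to about 0.05 rad during the work, but the plates settled flat.

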